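# Load the food warmer at the winter buffet and set its thermostat

### The arm

A 6-joint arm with a two-finger parallel gripper is mounted at the origin on the work surface. World frame = base frame: x ahead of the robot, y to its left, z up, the work surface at z = 0. Lengths are in m, angles in degrees, forces in N, time in s.
With the tool pointing down it reaches from about 0.35 to 0.925 m from the base axis. Payload 6.4 kg.
Tool frame: the origin (TCP) lies midway between the tips of the shut fingers; the grasp point (between the pads) lies 19 mm behind it (robot.grip_point_offset is the distance from the TCP to the grasp point, in m); z points along the fingers, y is the line along which they close (so a half turn about z gives the same grasp; the last joint's range is limited). The gripper opens to 85 mm and grips with 20 to 120 N. Pads are 22 mm wide; open, the fingers measure 114 mm over their backs; the gripper's body (76 mm by 85 mm) begins 54 mm behind the grasp point. The pads swing forward as they close: fully open they stand 13 mm farther back than shut.
Start: joints at [-74.376, 14.043, 89.255, -0, 76.702, -9.975], TCP at [0.281, -0.586, 0.231] pointing down, gripper open.
Joint ranges: [-179.41, 179.41], [-58.25, 129.5], [7.25, 145.43], [-54.29, 234.29], [11.92, 165.04], [-157.13, 157.13]. Speed limits (degrees/s): [147.25, 147.25, 180, 180, 180, 180].

### API

Orientations are given as [roll, pitch, yaw] about the fixed x, y, z axes, in that order (R = Rz(yaw) Ry(pitch) Rx(roll)).
In Python, from rig import robot gives the robot as it stands.
- The arm moves only by the shell command python3 jog.py 'ROWS' [FORCE]. ROWS is a JSON list of rows, 1 to 20 of them, each of 7 numbers: dx, dy, dz in m, then a rotation vector rx, ry, rz in degrees, then the finger opening in m; each row is the pose to reach, as a shift and turn from the pose commanded when the command began, along the tool's axes at that moment; what a row does not reach only later rows make up. A row lasts 1/12 s, in which the tool goes at most 0.0417 m and 7.16 degrees, less where a joint would pass 70% of its speed; a pose out of reach is approached as far as the arm can. The fingers move at their own pace and stop on an object; FORCE is the grip in N (left out, the last holds). Time passes only in rows, so rows that do not move let the fingers close. It prints the time, the measured TCP pose, the force, the opening and the grip force at its end.
- robot.sense(): the state, without advancing time (a new reading comes with each control period).
- robot.get_image(name): name is "scene" or "top" or "wrist"; returns (picture, depth): 384x512x3 uint8, blue, green, red; 384x512 float32, m along the optical axis (not along the pixel's ray), 0 where there is no reading.
- robot.calibration(name): a dict with "vfov" (degrees; the focal length in pixels is half the picture's height over the tangent of half this angle, whatever the lens; pixels are square), "cx", "cy" (the principal point, pixels), "D" ([k1, k2, p1, p2, k3] as OpenCV has them; the pictures are not rectified), "position" and "rotation" of the camera in the world; the wrist camera has in their place "tool_from_camera" (4x4, takes a point from camera to tool coordinates, whose origin is the TCP and whose axes are the flange's). Camera axes: x right, y up, looking along -z (the intrinsics and any distortion apply to the point x, -y, -z); pixel columns grow to the right and rows downward; lengths in m; the calibration is good to about 2 mm. A picture is of the moment at which its call begins: read the wrist's pose just before it. calibration takes no time and is no camera call.
- robot.hand_in(): hands the job in; it is judged then, once.
The state is a dict: "clock": time; "q": joint angles; "qvel": joint speeds; "joint_efforts": joint torques, N m; "tool_pos": TCP position; "tcp_rot": TCP orientation; "contact_force": force on the tool from outside, world axes, zero at the start; "ft_torque": the same for the moment, N m; "grip_width": finger opening in m; "grasp_force": force on a finger pad.
Only numpy, scipy, OpenCV 4.12 (cv2) and the standard library are available. Lean on these libraries where they do the work, as an engineer would, in place of code of your own. Each camera call takes 0.05 s, during which the arm holds its last target. There are 200 camera calls.

### The job

Get the food warmer ready for the buffet: first take the used tin with the orange lid out of the well and stand it on the red tray. Then pack all the white-lidded tins that are on the table into the well, every one upright and flat on the well's floor, side by side; and when they are all in, turn the black thermostat dial until its white pointer stands at the orange mark on the scale. Do not push the other things on the table about or knock them over.

Things in the scene. Friction and masses are not known exactly. Their poses are not given: they have to be found in the camera images.
- warmer: Table-top food warmer, fixed: an open well with dark steel walls, and on its +y side a closed bright steel control panel (280 by 104 mm, top 55 mm above the table). Origin: under the centre of the well, at table height; x along the well's long side, z up. Well 264 mm (x) by 190 mm (y) inside, floor 6 mm above the table, walls 6 mm thick, rim 56 mm above the table.
- well (a point): Centre of the well's inner floor; axes as the warmer's. The five white-lidded tins fill the well with about 10 mm to spare each way: only some layouts take them all, some tins turned by a quarter (for instance two rows along x, one 72 mm and one 108 mm wide).
- long: Closed aluminium food tin with a white lid, 144 mm (its x) by 72 mm (its y), about 0.45 kg. 62 mm tall, sides upright (the lowest 24 mm are 3 mm narrower all round); on the lid's centre a black handle bar 56 mm long (along the tin's x), 14 thick (y), 34 tall, its top 96 mm above the underside. Origin: centre of the underside; z up. May be absent (None).
- mid1: Closed aluminium food tin with a white lid, 108 mm (its x) by 72 mm (its y), about 0.35 kg. 62 mm tall, sides upright (the lowest 24 mm are 3 mm narrower all round); on the lid's centre a black handle bar 56 mm long (along the tin's x), 14 thick (y), 34 tall, its top 96 mm above the underside. Origin: centre of the underside; z up. May be absent (None).
- mid2: Closed aluminium food tin with a white lid, 108 mm (its x) by 72 mm (its y), about 0.35 kg. 62 mm tall, sides upright (the lowest 24 mm are 3 mm narrower all round); on the lid's centre a black handle bar 56 mm long (along the tin's x), 14 thick (y), 34 tall, its top 96 mm above the underside. Origin: centre of the underside; z up. May be absent (None).
- mid3: Closed aluminium food tin with a white lid, 108 mm (its x) by 72 mm (its y), about 0.35 kg. 62 mm tall, sides upright (the lowest 24 mm are 3 mm narrower all round); on the lid's centre a black handle bar 56 mm long (along the tin's x), 14 thick (y), 34 tall, its top 96 mm above the underside. Origin: centre of the underside; z up. May be absent (None).
- square: Closed aluminium food tin with a white lid, 108 mm (its x) by 108 mm (its y), about 0.5 kg. 62 mm tall, sides upright (the lowest 24 mm are 3 mm narrower all round); on the lid's centre a black handle bar 56 mm long (along the tin's x), 14 thick (y), 34 tall, its top 96 mm above the underside. Origin: centre of the underside; z up. May be absent (None).
- used: Used aluminium tin with an orange lid, 90 by 90 mm, about 0.25 kg, at first standing in the well. 62 mm tall, sides upright (the lowest 24 mm are 3 mm narrower all round); on the lid's centre a black handle bar 56 mm long (along the tin's x), 14 thick (y), 34 tall, its top 96 mm above the underside. Origin: centre of the underside; z up.
- tray_in (a point): Centre of the inner floor of the flat red plastic tray (fixed; 170 by 170 mm outside, walls 5 mm thick, rim 11 mm above this floor, floor 5 mm above the table).
- dial (a joint): Angle of the thermostat dial on the control panel (rad): 0 with the pointer towards the warmer's -x, growing clockwise seen from above, stops at 0 and 4.7. Turns freely without clicks, stays where it is left (about 0.05 N m of friction).
- dial_grip (a point): On the dial's vertical axis, at the height to grip: the dial is a black disc of 34 mm radius with an upright bar 54 mm long (along the pointer line), 14 mm thick and 34 mm tall. The bar stands from 24 mm below to 10 mm above this point. This point turns with the dial, its -x pointing along the pointer.
- pointer (a point): Where the dial's white pointer line ends, 38 mm from the dial's axis; it turns with the dial.
- mark (a point): The orange mark on the dial's white scale, 38 mm from the dial's axis and about level with pointer. It stands at another angle on the scale in every start and does not move; the dial always starts anticlockwise of it.
- tray: The red tray itself (origin: centre of its underside).
- jar: Bystander, to be left alone: squat jar, 66 mm across, 70 mm tall, about 0.4 kg, standing among the tins. Origin: centre of the underside.
- mug1: Bystander, to be left alone: white mug, 80 mm across, 85 mm tall. Origin: centre of the underside.
- mug2: Bystander, to be left alone: white mug, 80 mm across, 85 mm tall. Origin: centre of the underside.
- bottle: Bystander, to be left alone: green bottle, 60 mm across, 190 mm tall. Origin: centre of the underside.
- ladle: Bystander, to be left alone: serving spoon 220 mm long with a wooden handle, lying on the table.

How it is judged:
By the outcome, as a careful person would: the job done as asked, in the order asked, and still so for the second after the job is handed in, with the robot touching nothing.
Of long, mid1, mid2, mid3, square only 4 to 5 are there at a start; the rules pass over those that are not, and their reading is None.
At some moment in a run one of long, mid1, mid2, mid3, square, used may be knocked a few centimetres aside while the robot is not near it.
Once in a run the grip may slacken for a moment while it holds something.
It also fails if it takes over 210 s, if anything falls off the work surface, if the arm or the gripper's body presses on something with over 40 N, if the wrist force passes 120 N, or if a joint passes its speed limit or range.

## Working session

There is one attempt and no reset: what is moved stays moved. The work goes in short steps, Python scripts to look and compute and a shell command to move; the robot and the scene stay as the last step left them, time stands still between calls to the robot, and variables do not carry over. Pictures are saved under pics/ and viewed, at most 14 in all, crops included, and the job is handed in when it is done.

```bash
ls; mkdir -p pics; python3 - <<'E'
from rig import robot
import cv2
s=robot.sense();print(s)
for n in("scene","top"):
    im,d=robot.get_image(n);cv2.imwrite(f"pics/{n}0.png",im);print(robot.calibration(n))
    import numpy as np;np.save(f"{n}0.npy",d)
print(robot.calibration("wrist"),robot.grip_point_offset)
E
```

```text
jog.py
pics
rig.py
{'clock': 0.0, 'q': array([-7.43745454e+01,  1.40845226e+01,  8.93257339e+01, -7.61538378e-05,
        7.67017583e+01, -9.97453969e+00]), 'qvel': array([ 0.01539583, -0.02570428, -0.07235461, -0.11824889, -0.02351031,
        0.00295027]), 'joint_efforts': array([-1.41440840e-03, -4.29512393e+01, -3.26125431e+01, -1.60369382e-04,
        5.39268469e-03, -1.49884990e-06]), 'tool_pos': array([ 0.2807133 , -0.58563452,  0.2301681 ]), 'tcp_rot': array([-1.79889666e+02, -1.93291698e-02,  2.55999933e+01]), 'contact_force': array([ 0.08593767, -0.05292578,  0.82275   ]), 'ft_torque': array([ 0.00311448, -0.00577346,  0.01754851]), 'grasp_force': 0.0, 'grip_width': 0.08554691627616617}
{'vfov': 56.97031503567147, 'cx': 253.90678309401864, 'cy': 192.34039093988957, 'D': array([-0.09642963,  0.        ,  0.        ,  0.        ,  0.        ]), 'position': array([1.28295143, 0.52764272, 0.61603697]), 'rotation': array([ 59.73641684,   0.58372361, 122.15908618])}
{'vfov': 53.15837727943187, 'cx': 256.90004610423665, 'cy': 190.10514563610593, 'D': array([-0.07609936,  0.        ,  0.        ,  0.        ,  0.        ]), 'position': array([0.50389937, 0.02552445, 1.04564575]), 'rotation': array([  1.59304921,   1.08665187, -89.85699667])}
{'vfov': 60.79722372185459, 'cx': 254.34365609042956, 'cy': 189.63379291095913, 'D': array([-0.07729609,  0.        ,  0.        ,  0.        ,  0.        ]), 'tool_from_camera': array([[-6.75610764e-04,  9.44867773e-01,  3.27451425e-01,
         8.41751296e-02],
       [ 9.99999672e-01,  7.84436228e-04, -2.00267776e-04,
         2.67586425e-04],
       [-4.46091328e-04,  3.27451182e-01, -9.44867993e-01,
        -1.42517841e-01],
       [ 0.00000000e+00,  0.00000000e+00,  0.00000000e+00,
         1.00000000e+00]])} 0.0187
```

```bash
cat > h.py <<'E'
from rig import robot
import cv2, numpy as np
from scipy.spatial.transform import Rotation as Ro
def K(c):
    f=192/np.tan(np.radians(c['vfov']/2)); return np.array([[f,0,c['cx']],[0,f,c['cy']],[0,0,1]])
def cam(n,s=None):
    c=robot.calibration(n)
    if n=='wrist':
        s=s or robot.sense(); T=np.eye(4); T[:3,:3]=Ro.from_euler('xyz',s['tcp_rot'],degrees=True).as_matrix(); T[:3,3]=s['tool_pos']
        T=T@c['tool_from_camera']; R,p=T[:3,:3],T[:3,3]
    else: R,p=Ro.from_euler('xyz',c['rotation'],degrees=True).as_matrix(),c['position']
    return c,R,p
def rays(C,uv):
    c,R,p=C; u=cv2.undistortPoints(np.array(uv,float).reshape(-1,1,2),K(c),c['D'])[:,0]
    return np.c_[u[:,0],-u[:,1],-np.ones(len(u))]@R.T,p
def onz(C,uv,z):            # pixels -> world at height z
    r,p=rays(C,uv); return p+r*((z-p[2])/r[:,2])[:,None]
def proj(C,X):
    c,R,p=C; q=(np.atleast_2d(X)-p)@R; q=q*[1,-1,-1]
    return cv2.projectPoints(q,np.zeros(3),np.zeros(3),K(c),c['D'])[0][:,0]
def cloud(C,d):
    v,u=np.mgrid[:384,:512]; r,p=rays(C,np.c_[u.ravel(),v.ravel()])
    return (p+r*d.ravel()[:,None]).reshape(384,512,3)
def ortho(im,P,x0,x1,y0,y1,z,C,s=.0015): # rectified top view at plane z: rows = x decreasing, cols = y decreasing
    xs=np.arange(x1,x0,-s); ys=np.arange(y1,y0,-s); X,Y=np.meshgrid(xs,ys,indexing='ij')
    q=proj(C,np.c_[X.ravel(),Y.ravel(),np.full(X.size,z)]).astype(np.float32).reshape(*X.shape,2)
    return cv2.remap(im,q[...,0],q[...,1],cv2.INTER_LINEAR)
E
python3 - <<'E'
from h import *
C=cam('top');im=cv2.imread('pics/top0.png');d=np.load('top0.npy')
cv2.imwrite('pics/top0b.png',cv2.resize(im,(768,576),interpolation=cv2.INTER_CUBIC))
P=cloud(C,d);print(P[::48,::64,2].round(3)); print(P[0,0],P[0,-1],P[-1,0],P[-1,-1])
E
```

```text
[[-0.763 -0.75  -0.756 -0.746 -0.747 -0.753 -0.752 -0.753]
 [-0.75  -0.004  0.001 -0.002 -0.005 -0.001  0.008  0.009]
 [ 0.161  0.118  0.058 -0.001 -0.005  0.024  0.19   0.001]
 [ 0.159  0.124  0.004  0.002  0.056  0.06   0.    -0.003]
 [-0.258  0.     0.002  0.054  0.004 -0.004 -0.001 -0.   ]
 [ 0.16   0.117 -0.004  0.053  0.005  0.061 -0.    -0.   ]
 [ 0.082  0.108 -0.005 -0.001 -0.001 -0.001 -0.005 -0.003]
 [ 0.147  0.108 -0.002 -0.001  0.384 -0.002  0.    -0.001]]
[ 1.53288875  1.38832229 -0.76302218] [ 1.49966162 -1.19905128 -0.74330999] [0.05995275 0.66277641 0.17236829] [-0.00921646 -0.67179578  0.00085317]
```

View pics/top0b.png

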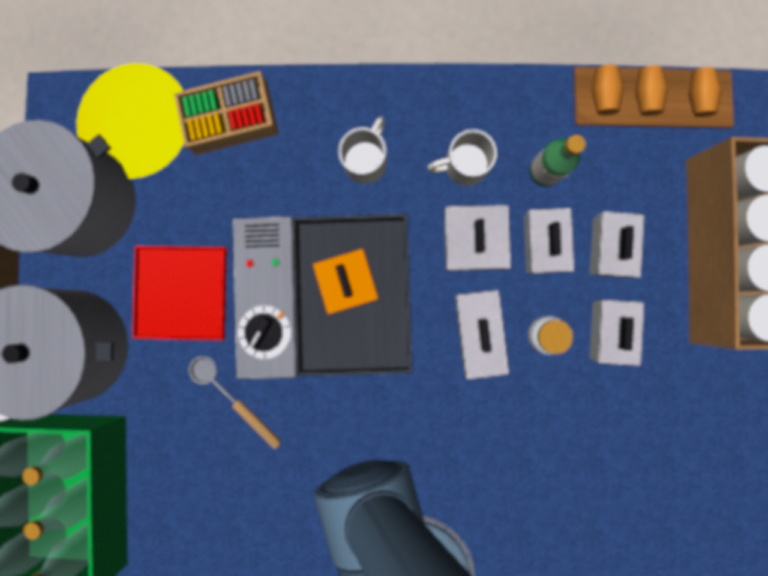

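View pics/scene0.png

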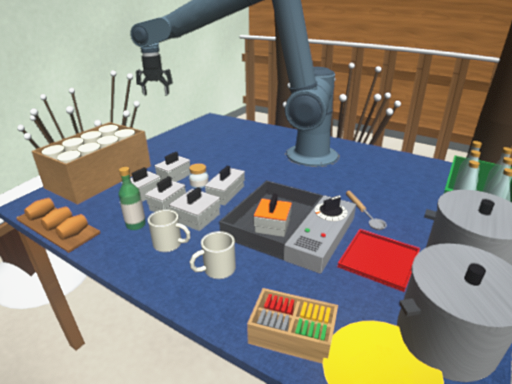

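The top view shows five white tins: square (477,237), mids (550,240), (617,243), (617,333), and long (482,335). The jar is at (551,335), the used tin at (345,281) in the well, the dial at (264,332) and the tray at (180,292). The scene view agrees. Next I'll fit the poses from the depth cloud.

```bash
cat >> h.py <<'E'
def blobs(P,lo,hi,box,amin=60):
    m=((P[...,2]>lo)&(P[...,2]<hi)&(P[...,0]>box[0])&(P[...,0]<box[1])&(P[...,1]>box[2])&(P[...,1]<box[3])).astype(np.uint8)
    n,l,st,_=cv2.connectedComponentsWithStats(m,connectivity=4); out=[]
    for i in range(1,n):
        if st[i,4]>=amin:
            q=P[l==i]; r=cv2.minAreaRect((q[:,:2]*1000).astype(np.float32)); out.append((np.round(r[0],1),np.round(r[1],1),round(r[2],1),int(st[i,4]),q[:,2].mean().round(4)))
    return out
E
python3 - <<'E'
from h import *
C=cam('top');im=cv2.imread('pics/top0.png');d=np.load('top0.npy');P=cloud(C,d)
for b in blobs(P,.05,.074,(.25,.8,-.5,.4)):print(b)
print('handles')
for b in blobs(P,.08,.115,(.25,.75,-.5,.4),15):print(b)
o=ortho(im,P,.35,.70,-.42,.0,.062,C,.0007);cv2.imwrite('pics/o1.png',o)
o=ortho(im,P,.35,.70,.02,.42,.055,C,.0007);cv2.imwrite('pics/o2.png',o);print(o.shape)
E
```

```text
(array([780.9,  93.5]), array([27.1, 67. ]), 22.9, 70, np.float64(0.0629))
(array([790.7, 349.9]), array([ 23.2, 100.4]), 4.4, 177, np.float64(0.0564))
(array([ 774.5, -112.5]), array([71.4, 31.8]), 61.3, 89, np.float64(0.0622))
(array([736.4, -76.7]), array([93.6, 30.5]), 73.7, 106, np.float64(0.0647))
(array([ 614.2, -113.2]), array([108.5, 109.1]), 1.2, 1630, np.float64(0.0606))
(array([ 609.9, -239.9]), array([109.3,  71.2]), 2.2, 1016, np.float64(0.0607))
(array([ 604.3, -363. ]), array([ 73.2, 110.4]), 85.8, 1007, np.float64(0.0606))
(array([513.9, 156.7]), array([278.4, 305.1]), 1.8, 4769, np.float64(0.0547))
(array([537.4, 114.9]), array([90.2, 90.3]), 17.0, 1091, np.float64(0.0664))
(array([ 447.7, -120.9]), array([142.5,  72.9]), 7.1, 1432, np.float64(0.0607))
(array([ 451.6, -361.6]), array([ 74.2, 109.3]), 86.6, 1017, np.float64(0.0608))
(array([ 445.7, -243.6]), array([56.5, 55.4]), 46.5, 414, np.float64(0.0683))
handles
(array([ 725.3, -234.4]), array([55.7, 20. ]), 60.8, 118, np.float64(0.0982))
(array([734.8,  84.9]), array([71.1, 29.2]), 89.1, 63, np.float64(0.0835))
(array([ 731.9, -102.9]), array([33.2, 76.7]), 0.5, 68, np.float64(0.0831))
(array([ 613.4, -112.2]), array([55.2, 13. ]), 0.6, 136, np.float64(0.0939))
(array([ 609.2, -240.9]), array([55.4, 14. ]), 2.9, 142, np.float64(0.0927))
(array([ 604.1, -362.5]), array([16.7, 56.5]), 86.1, 170, np.float64(0.0924))
(array([537.5, 114.8]), array([55.6, 14.5]), 17.6, 138, np.float64(0.0992))
(array([ 451.5, -360.5]), array([16.5, 55.6]), 86.1, 170, np.float64(0.0929))
(array([450.8, 254.6]), array([14.8, 51.8]), 58.0, 138, np.float64(0.0956))
(array([ 447.9, -120.6]), array([53.2, 14.6]), 6.7, 135, np.float64(0.0936))
(500, 572, 3)
```

View pics/o1.png

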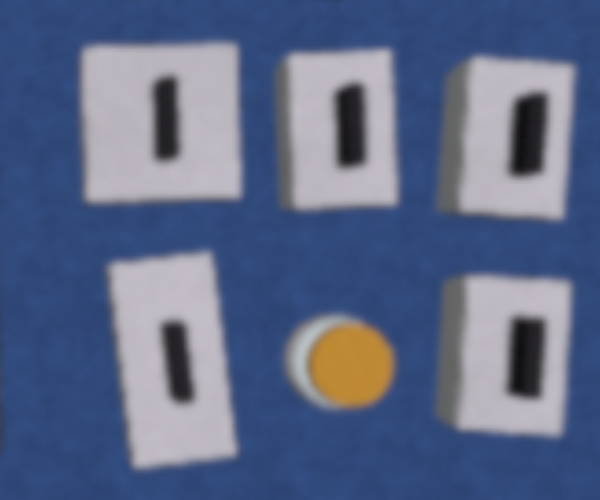

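View pics/o2.png

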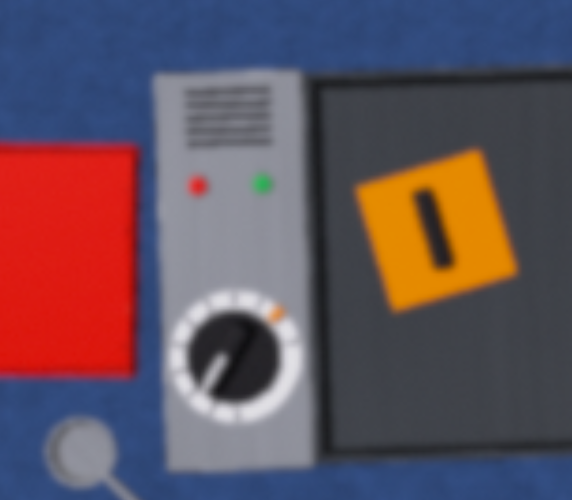

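Poses fit the known sizes to about 1 mm. Next: tray and well pose, plus a helper that computes shifts in tool axes.

```bash
cat > g.py <<'E'
import sys; from h import *
def go(x,y,z,yaw):
    s=robot.sense(); a=np.radians(s['tcp_rot'][2]); d=np.array([x,y,z])-s['tool_pos']
    dy=(yaw-s['tcp_rot'][2]+180)%360-180
    t=[d[0]*np.cos(a)+d[1]*np.sin(a), d[0]*np.sin(a)-d[1]*np.cos(a), -d[2]]
    q1=np.degrees(np.arctan2(y,x)); q6=(q1+90-yaw+180)%360-180
    print('to',x,y,z,yaw,': tool',np.round(t,4),'rz',round(-dy,2),'rows>=',int(np.ceil(max(np.linalg.norm(t)/.0417,abs(dy)/7.16))),'q6',round(s['q'][5],1),'->',round(q6,1),'F',s['contact_force'].round(1),'w',round(s['grip_width'],4))
def look(box=(.25,.7,-.45,.22)):
    C=cam('top');im,d=robot.get_image('top');P=cloud(C,d); print('t',robot.sense()['clock'])
    for b in blobs(P,.05,.074,box,150):print('lid',*b)
    for b in blobs(P,.08,.115,(*box[:3],.3),15):print('bar',*b)
    return C,im,P
if __name__=='__main__':
    for a in sys.argv[1:]: go(*map(float,a.split(',')))
E
python3 - <<'E'
from g import *
C=cam('top');im=cv2.imread('pics/top0.png');d=np.load('top0.npy');P=cloud(C,d)
h=cv2.cvtColor(im,cv2.COLOR_BGR2HSV); m=(((h[...,0]<8)|(h[...,0]>172))&(h[...,1]>180)).astype(np.uint8)
n,l,st,ce=cv2.connectedComponentsWithStats(m)
for i in range(1,n):
    if st[i,4]>1500:
        v,u=np.where(l==i); print('tray',cv2.minAreaRect((onz(C,np.c_[u,v],.014)[:,:2]*1000).astype(np.float32)),P[l==i][:,2].mean())
# well floor
for b in blobs(P,-.004,.016,(.385,.645,.005,.205),800):print('floor',b)
m=(P[...,2]>.045)&(P[...,2]<.066)
for y in(.02,.06,.1,.15,.18,.22,.28):
    x=P[m&(abs(P[...,1]-y)<.004)][:,0]; x=x[(x>.3)&(x<.72)]; lo=x[x<.45];hi=x[x>.6]
    print(y,'x',lo.min(),lo.max(),hi.min() if len(hi) else 0,x.max())
for x in(.4,.43,.46,.6,.62,.64):
    y=P[m&(abs(P[...,0]-x)<.004)][:,1]; y=y[(y>-.03)&(y<.35)]; print(x,'y',y.min(),y[y<.05].max(),y[y>.15].min(),y.max())
go(.5375,.1149,.17,17.3)
E
```

```text
tray ((519.1009521484375, 422.6723327636719), (170.386962890625, 168.34262084960938), 89.30823516845703) 0.010393553600316883
floor (array([514.9, 104.6]), array([262.1, 192.4]), 0.8, 5412, np.float64(0.0047))
0.02 x 0.38208734054403937 0.38502838814090395 0.6495974726334228 0.6540614572358654
0.06 x 0.38170483947663697 0.38393446025158706 0.6488381559931838 0.6542068134600596
0.1 x 0.3794031050093961 0.38450390562052045 0.6468815022928025 0.6515341309772634
0.15 x 0.37849292484538366 0.38353291734531775 0.6462665576623504 0.6516964486580954
0.18 x 0.3783105870877763 0.38151237432341556 0.6437759986009176 0.6493283029305159
0.22 x 0.372518760992704 0.44873799733228725 0.6017009703737762 0.649386129417395
0.28 x 0.37215937361312573 0.4484447516575015 0.6016406847423688 0.6499963775006488
0.4 y 0.002561848366670238 0.005207077705287451 0.19409526000237431 0.3051045156794504
0.43 y 0.002596200837361888 0.005175884125209657 0.19512103122451718 0.30522595108450046
0.46 y 0.0027000602562650793 0.007837558447004265 0.1965840989971282 0.3050938374389939
0.6 y 0.008039798614930857 0.010660370751039058 0.20057551948107838 0.30924489170378217
0.62 y 0.008039771055492424 0.013267874661680067 0.20136847057715807 0.31281025123610184
0.64 y 0.010666053769564827 0.013299853381190533 0.18283431668398614 0.3126151233849685
to 0.5375 0.1149 0.17 17.3 : tool [ 0.5343 -0.5208  0.0602] rz 8.3 rows>= 18 q6 -10.0 -> 84.8 F [ 0.1 -0.6 -1.1] w 0.0855
```

```bash
python3 jog.py '[[0.534,-0.521,0.03,0,0,8.3,0.06],[0.534,-0.521,0.03,0,0,8.3,0.06],[0.534,-0.521,0.03,0,0,8.3,0.06],[0.534,-0.521,0.03,0,0,8.3,0.06],[0.534,-0.521,0.03,0,0,8.3,0.06],[0.534,-0.521,0.03,0,0,8.3,0.06],[0.534,-0.521,0.03,0,0,8.3,0.06],[0.534,-0.521,0.03,0,0,8.3,0.06],[0.534,-0.521,0.03,0,0,8.3,0.06],[0.534,-0.521,0.03,0,0,8.3,0.06],[0.534,-0.521,0.03,0,0,8.3,0.06],[0.534,-0.521,0.03,0,0,8.3,0.06],[0.534,-0.521,0.03,0,0,8.3,0.06],[0.534,-0.521,0.03,0,0,8.3,0.06],[0.534,-0.521,0.03,0,0,8.3,0.06],[0.534,-0.521,0.03,0,0,8.3,0.06],[0.534,-0.521,0.03,0,0,8.3,0.06],[0.534,-0.521,0.03,0,0,8.3,0.06],[0.534,-0.521,0.03,0,0,8.3,0.06]]' 60
python3 - <<'E'
from g import *
s=robot.sense();C=cam('wrist',s);im,d=robot.get_image('wrist');cv2.imwrite('pics/w1.png',im);P=cloud(C,d);np.save('w1.npy',P)
for b in blobs(P,.085,.12,(.3,.7,0,.3),40):print('bar',*b)
for b in blobs(P,.055,.08,(.3,.7,0.03,.2),400):print('lid',*b)
for b in blobs(P,-.01,.02,(.3,.7,-.1,.4),400):print('floor',*b)
go(.5375,.1149,.073,17.3)
E
```

```text
clock: 1.68
tool_pos: [0.5378, 0.1196, 0.2006]
tcp_rot: [-179.9, -0.0, 17.7]
contact_force: [-0.1, -0.1, 0.4]
grip_width: 0.0599
grasp_force: 0.0
bar [539.3 115.3] [55.8 13.9] 16.9 1229 0.1011
bar [451.1 256.5] [14.5 55.9] 59.9 1019 0.0974
lid [650.5 115.1] [  6.1 169.5] 1.9 1080 0.0559
lid [539.1 115.1] [90.3 90.3] 17.1 8845 0.0678
floor [466.8 305.6] [338.  181.9] 2.1 15251 0.0046
floor [554.8  79.5] [359.  290.3] 90.0 22233 0.0009
floor [515.4 105.6] [266.4 193.3] 1.9 32239 0.0066
floor [336.7  45.5] [ 73.4 197.5] 0.0 3097 0.0002
to 0.5375 0.1149 0.073 17.3 : tool [-0.0004  0.0022  0.1275] rz 0.29 rows>= 4 q6 72.9 -> 84.8 F [-0.3 -0.4 -0. ] w 0.0599
```

View pics/w1.png

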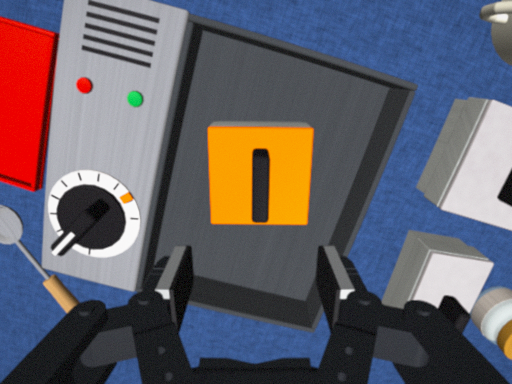

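The wrist view shows the used tin centred at (260,175), the dial pointer tip at (58,247), the orange mark at (127,198) and the well clear. The wrist and top cameras agree within about 1.5 mm.

```bash
python3 jog.py '[[0.001,0,0.04,0,0,0,0.06],[0.001,0,0.08,0,0,0,0.06],[0.001,0,0.08,0,0,0,0.06],[0.001,0,0.08,0,0,0,0.06]]'; python3 g.py .5388,.1152,.073,17
```

```text
clock: 2.07
tool_pos: [0.5361, 0.1138, 0.1193]
tcp_rot: [-179.9, 0.3, 17.2]
contact_force: [1.4, -0.5, 0.4]
grip_width: 0.06
grasp_force: 0.0
to 0.5388 0.1152 0.073 17.0 : tool [ 0.003  -0.0006  0.0463] rz 0.23 rows>= 2 q6 72.9 -> 85.1 F [ 1.4 -0.5  0.4] w 0.06
```

```bash
python3 jog.py '[[0.002,-0.0005,0.03,0,0,0.2,0.06],[0.002,-0.0005,0.046,0,0,0.2,0.06],[0.002,-0.0005,0.046,0,0,0.2,0.06],[0.002,-0.0005,0.046,0,0,0.2,0.0],[0.002,-0.0005,0.046,0,0,0.2,0.0],[0.002,-0.0005,0.046,0,0,0.2,0.0],[0.002,-0.0005,0.046,0,0,0.2,0.0],[0.002,-0.0005,0.046,0,0,0.2,0.0],[0.002,-0.0005,0.046,0,0,0.2,0.0]]' 60; python3 g.py .5388,.1152,.073,17 .5191,.4227,.2,0
```

```text
clock: 2.82
tool_pos: [0.5414, 0.1158, 0.0773]
tcp_rot: [179.9, -0.2, 17.1]
contact_force: [-2.2, 1.3, 6.6]
grip_width: 0.013
grasp_force: 62.8
to 0.5388 0.1152 0.073 17.0 : tool [-0.0027 -0.0002  0.0043] rz 0.11 rows>= 1 q6 73.2 -> 85.1 F [-2.2  1.3  6.6] w 0.013
to 0.5191 0.4227 0.2 0.0 : tool [ 0.0689 -0.2998 -0.1227] rz 17.11 rows>= 8 q6 73.2 -> 129.2 F [-2.2  1.3  6.6] w 0.013
```

```bash
python3 jog.py '[[0,0,-0.04,0,0,0,0],[0,0,-0.08,0,0,0,0],[0,0,-0.12,0,0,0,0],[0,-0.02,-0.123,0,0,3,0],[0.01,-0.055,-0.123,0,0,8,0],[0.023,-0.095,-0.123,0,0,13,0],[0.03,-0.135,-0.123,0,0,17,0],[0.04,-0.175,-0.123,0,0,17,0],[0.05,-0.213,-0.123,0,0,17,0],[0.06,-0.25,-0.123,0,0,17,0],[0.068,-0.28,-0.123,0,0,17,0],[0.069,-0.3,-0.123,0,0,17,0],[0.069,-0.3,-0.123,0,0,17,0],[0.069,-0.3,-0.123,0,0,17,0]]'; python3 g.py .5191,.4227,.076,0; python3 -c "
from g import *
s=robot.sense();C=cam('wrist',s);im,d=robot.get_image('wrist');P=cloud(C,d);h=cv2.cvtColor(im,cv2.COLOR_BGR2HSV)
m=(h[...,0]>8)&(h[...,0]<22)&(h[...,1]>200)&(h[...,2]>150);q=P[m];print(len(q),q[:,2].mean(),cv2.minAreaRect((q[:,:2]*1000).astype(np.float32)))"
```

```text
clock: 3.98
tool_pos: [0.517, 0.4233, 0.1975]
tcp_rot: [179.9, 0.1, 0.2]
contact_force: [0.3, -1.3, -2.7]
grip_width: 0.013
grasp_force: 61.5
to 0.5191 0.4227 0.076 0.0 : tool [0.0021 0.0006 0.1215] rz 0.21 rows>= 3 q6 119.4 -> 129.2 F [ 0.3 -1.3 -2.7] w 0.013
15882 0.18821031429479118 ((539.0846557617188, 345.0625305175781), (245.95846557617188, 119.52520751953125), 88.14307403564453)
```

```bash
python3 jog.py '[[0.002,0,0.04,0,0,0,0],[0.002,0,0.08,0,0,0,0],[0.002,0,0.11,0,0,0,0],[0.002,0,0.117,0,0,0,0],[0.002,0,0.12,0,0,0,0],[0.002,0,0.122,0,0,0,0],[0.002,0,0.122,0,0,0,0],[0.002,0,0.122,0,0,0,0],[0.002,0,0.122,0,0,0,0.05],[0.002,0,0.122,0,0,0,0.05],[0.002,0,0.122,0,0,0,0.05],[0.002,0,0.122,0,0,0,0.05],[0.002,0,0.1,0,0,0,0.05],[0.002,0,0.06,0,0,0,0.05],[0.002,0,0.02,0,0,0,0.05],[0.002,0,-0.02,0,0,0,0.05],[0.002,0,-0.05,0,0,0,0.05]]'; python3 -c "
from g import *
go(.515,.07,.25,1.8)
look((.25,.7,-.45,.5))"
```

```text
clock: 5.45
tool_pos: [0.5205, 0.4233, 0.2529]
tcp_rot: [-179.9, -0.2, 0.1]
contact_force: [0.0, -0.1, 0.0]
grip_width: 0.0505
grasp_force: 0.0
to 0.515 0.07 0.25 1.8 : tool [-0.0062  0.3533  0.0029] rz -1.69 rows>= 9 q6 119.3 -> 95.9 F [ 0.  -0.1  0. ] w 0.0505
t 5.5
lid [ 614.4 -113.2] [108.7 109.3] 1.1 1626 0.0607
lid [ 609.8 -240. ] [109.1  71.4] 2.0 1016 0.0607
lid [ 604.2 -363.3] [ 73.5 110.3] 85.5 1006 0.0607
lid [514.1 156.8] [278.4 305.1] 1.8 4785 0.0547
lid [519.  419.5] [86.4 91.6] 0.2 976 0.0652
lid [ 447.9 -120.9] [142.   72.8] 7.2 1426 0.0607
lid [ 451.6 -361.3] [ 74.1 109.2] 86.7 1019 0.0608
lid [ 445.2 -243.5] [56.  54.9] 43.5 414 0.0681
bar [ 613.7 -111.9] [12.9 54.9] 89.9 135 0.0935
bar [ 609.3 -240.7] [55.2 13.9] 2.3 143 0.0922
bar [ 604.1 -362.6] [16.4 56.1] 85.3 165 0.0929
bar [ 451.4 -360.3] [15.8 55.8] 86.5 176 0.0921
bar [450.7 254.9] [15.4 52.3] 58.3 139 0.0959
bar [ 447.7 -120.5] [53.6 14.3] 7.7 138 0.0933
```

```bash
python3 jog.py '[[0.01,0.04,0,0,0,-1.7,0.05],[0.04,0.08,0,0,0,-1.7,0.05],[0.04,0.12,0,0,0,-1.7,0.05],[0.04,0.16,0,0,0,-1.7,0.05],[0.04,0.2,0,0,0,-1.7,0.05],[0.04,0.24,0,0,0,-1.7,0.05],[0.04,0.28,0,0,0,-1.7,0.05],[0.04,0.31,0,0,0,-1.7,0.05],[0.04,0.318,0,0,0,-1.7,0.05],[0.04,0.318,0,0,0,-1.7,0.05],[0.04,0.318,0,0,0,-1.7,0.05],[0.04,0.318,0,0,0,-1.7,0.05]]'; python3 - <<'E'
from g import *
s=robot.sense();print(s['tool_pos'],s['tcp_rot'],s['qvel'].round(1));C=cam('wrist',s);im,d=robot.get_image('wrist');P=cloud(C,d);cv2.imwrite('pics/w2.png',im);np.save('w2.npy',P)
for b in blobs(P,-.005,.018,(.3,.7,-.0,.21),3000):print('floor',*b)
for b in blobs(P,.05,.065,(.3,.7,-.3,.4),500):print('rim',*b)
for b in blobs(P,.085,.12,(.3,.7,-.3,.4),40):print('bar',*b)
for p,q in(((.38,.65),(.02,.19)),):pass
# inner wall edges: side points with z in .015-.05
a=np.radians(1.8);R=np.array([[np.cos(a),np.sin(a)],[-np.sin(a),np.cos(a)]])
w=(P[...,:2]-[.5154,.1051])@R.T*1000; m=(P[...,2]>.052)&(P[...,2]<.06)
x,y=w[m].T
f=lambda v:np.round(np.percentile(v,[2,50,98]),1) if len(v) else None
print('rim -y',f(y[(abs(x)<110)&(y<-85)&(y>-120)]),'rim+x',f(x[(abs(y)<80)&(x>110)&(x<160)]),'rim-x',f(x[(abs(y)<80)&(x<-110)&(x>-160)]),'panel',f(y[(abs(x)<110)&(y>85)]))
E
```

```text
clock: 6.5
tool_pos: [0.5603, 0.1061, 0.2483]
tcp_rot: [-180.0, -0.0, 1.9]
contact_force: [0.1, -0.4, -0.3]
grip_width: 0.05
grasp_force: 0.0
[0.56029905 0.10612638 0.24826116] [-1.79973088e+02 -1.64495311e-03  1.87967932e+00] [ 0.7  0.2 -0.1 -0.2  0.1 -0.2]
floor [677.3 104.9] [ 47.6 210. ] 0.7 7833 -0.0001
floor [515.1 106.4] [267.1 194.9] 1.6 31318 0.0062
rim [ 616.  -111.3] [108.3 109.8] 2.3 8353 0.0616
rim [514.7 157.9] [279.4 306.8] 1.7 22376 0.0555
rim [519.2 377.4] [90.5 12. ] 6.0 739 0.0575
rim [ 448.9 -119.6] [144.5  73.5] 7.1 5132 0.0613
rim [382.1 100.5] [  7.3 137.4] 1.7 722 0.0546
bar [ 615.2 -111.3] [55.8 15.2] 1.1 1162 0.0938
bar [451.  256.4] [15.  56.2] 60.4 689 0.0971
bar [ 448.7 -119.1] [57.  14.2] 7.4 761 0.0935
rim -y [-99.9 -96.4 -93.9] rim+x [132.6 135.5 138.4] rim-x [-136.8 -132.7 -130.5] panel [ 96.8 147.8 271.6]
```

View pics/w2.png

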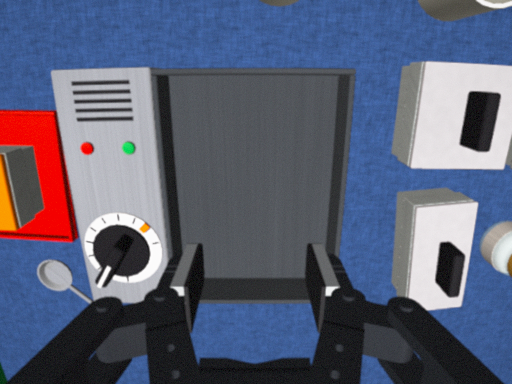

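The well is empty and fully in view (walls at columns 160–350, rows 70–300), with the dial at (123,250). In the wrist/robot frame the well centre is about (516.2,106.2), yaw 1.7°, and top-camera readings need (+1.3,+1.5) mm. The long tin goes first.

```bash
python3 g.py .449,-.1195,.13,7.2
```

```text
to 0.449 -0.1195 0.13 7.2 : tool [-0.1187  0.222   0.1182] rz -5.29 rows>= 7 q6 87.4 -> 67.9 F [-0.3 -0.2  0.3] w 0.0499
```

```bash
python3 jog.py '[[-0.119,0.222,0.118,0,0,-5.3,0.05],[-0.119,0.222,0.118,0,0,-5.3,0.05],[-0.119,0.222,0.118,0,0,-5.3,0.05],[-0.119,0.222,0.118,0,0,-5.3,0.05],[-0.119,0.222,0.118,0,0,-5.3,0.05],[-0.119,0.222,0.118,0,0,-5.3,0.05],[-0.119,0.222,0.118,0,0,-5.3,0.05],[-0.119,0.222,0.118,0,0,-5.3,0.05],[-0.119,0.222,0.118,0,0,-5.3,0.05],[-0.119,0.222,0.118,0,0,-5.3,0.05],[-0.119,0.222,0.118,0,0,-5.3,0.05],[-0.119,0.222,0.118,0,0,-5.3,0.05]]'; python3 -c "
from g import *
s=robot.sense();print(s['tool_pos'],s['tcp_rot'][2]);C=cam('wrist',s);im,d=robot.get_image('wrist');P=cloud(C,d)
for b in blobs(P,.085,.11,(.3,.7,-.3,.1),40):print('bar',*b)
for b in blobs(P,.05,.07,(.3,.7,-.3,-.03),500):print('lid',*b)
go(.449,-.1195,.07,7.2)"
```

```text
clock: 7.55
tool_pos: [0.4494, -0.1199, 0.131]
tcp_rot: [180.0, -0.1, 7.2]
contact_force: [0.4, -0.5, 0.4]
grip_width: 0.05
grasp_force: 0.0
[ 0.4493743  -0.11990106  0.13103724] 7.238009642897843
bar [ 587.6 -237.8] [10.8 11.7] 2.9 454 0.0919
bar [ 449.  -120.2] [55.9 13.9] 7.0 2012 0.0952
lid [ 567.4 -114.6] [ 23.  109.1] 7.6 5849 0.0613
lid [ 577.  -239.1] [41.2 71.6] 2.1 6373 0.0614
lid [ 448.9 -120.2] [143.3  72.5] 7.0 17619 0.0619
lid [ 454.  -228.1] [24.3 56.2] 59.4 1151 0.0631
to 0.449 -0.1195 0.07 7.2 : tool [-0.0002 -0.0005  0.0609] rz 0.02 rows>= 2 q6 53.8 -> 67.9 F [ 0.3 -0.8 -0.5] w 0.0501
```

```bash
python3 jog.py '[[0,0,0.03,0,0,0,0.05],[0,0,0.055,0,0,0,0.05],[0,0,0.061,0,0,0,0.05],[0,0,0.061,0,0,0,0.05],[0,0,0.061,0,0,0,0],[0,0,0.061,0,0,0,0],[0,0,0.061,0,0,0,0],[0,0,0.061,0,0,0,0],[0,0,0.061,0,0,0,0]]' 80; python3 -c "
from g import *
s=robot.sense()
go(.449,-.12,.19,7.2)
a=np.radians(1.7)
def wl(x,y): return np.round([.5162+(x*np.cos(a)-y*np.sin(a))/1000,.1062+(x*np.sin(a)+y*np.cos(a))/1000],4)
for n,p in dict(long=(-56,56),mid=(74,56),sq=(-75,-38),m2=(18,-38),m3=(93,-38)).items():print(n,wl(*p))
x,y=wl(-56,56);go(x,y,.19,1.7)"
```

```text
clock: 8.35
tool_pos: [0.4495, -0.1211, 0.0708]
tcp_rot: [179.9, -0.1, 7.1]
contact_force: [0.0, 2.5, 6.7]
grip_width: 0.0125
grasp_force: 80.3
to 0.449 -0.12 0.19 7.2 : tool [-0.0003 -0.0012 -0.1192] rz -0.1 rows>= 3 q6 53.8 -> 67.8 F [0.  2.5 6.7] w 0.0125
long [0.4586 0.1605]
mid [0.5885 0.1644]
sq [0.4424 0.066 ]
m2 [0.5353 0.0688]
m3 [0.6103 0.071 ]
to 0.4586 0.1605 0.19 1.7 : tool [ 0.0439 -0.2783 -0.1192] rz 5.4 rows>= 8 q6 53.8 -> 107.6 F [0.  2.5 6.7] w 0.0125
```

```bash
python3 jog.py '[[0,0,-0.03,0,0,0,0],[0,0,-0.07,0,0,0,0],[0.002,-0.02,-0.11,0,0,2,0],[0.01,-0.055,-0.119,0,0,5.4,0],[0.016,-0.095,-0.119,0,0,5.4,0],[0.022,-0.135,-0.119,0,0,5.4,0],[0.028,-0.175,-0.119,0,0,5.4,0],[0.034,-0.215,-0.119,0,0,5.4,0],[0.04,-0.25,-0.119,0,0,5.4,0],[0.044,-0.27,-0.119,0,0,5.4,0],[0.044,-0.278,-0.119,0,0,5.4,0],[0.044,-0.278,-0.119,0,0,5.4,0],[0.044,-0.278,-0.119,0,0,5.4,0],[0.044,-0.278,-0.119,0,0,5.4,0]]'; python3 g.py .459,.1605,.077,1.7
```

```text
clock: 9.52
tool_pos: [0.4575, 0.1594, 0.1879]
tcp_rot: [180.0, 0.0, 1.6]
contact_force: [-0.1, 0.4, -4.4]
grip_width: 0.0125
grasp_force: 79.4
to 0.459 0.1605 0.077 1.7 : tool [ 0.0016 -0.0011  0.1109] rz -0.08 rows>= 3 q6 94.2 -> 107.6 F [-0.1  0.4 -4.4] w 0.0125
```

```bash
python3 jog.py '[[0.0016,-0.0011,0.03,0,0,0,0],[0.0016,-0.0011,0.04,0,0,0,0],[0.0016,-0.0011,0.05,0,0,0,0],[0.0016,-0.0011,0.065,0,0,0,0],[0.0016,-0.0011,0.08,0,0,0,0],[0.0016,-0.0011,0.095,0,0,0,0],[0.0016,-0.0011,0.105,0,0,0,0],[0.0016,-0.0011,0.11,0,0,0,0],[0.0016,-0.0011,0.111,0,0,0,0],[0.0016,-0.0011,0.111,0,0,0,0]]'; python3 g.py .459,.1605,.077,1.7
```

```text
clock: 10.35
tool_pos: [0.4598, 0.1615, 0.0777]
tcp_rot: [180.0, -0.1, 1.7]
contact_force: [0.1, -0.6, -3.9]
grip_width: 0.0127
grasp_force: 82.4
to 0.459 0.1605 0.077 1.7 : tool [-0.0008  0.001   0.0007] rz -0.02 rows>= 1 q6 94.3 -> 107.6 F [ 0.1 -0.6 -3.9] w 0.0127
```

```bash
python3 jog.py '[[-0.0006,0.0008,0.001,0,0,0,0],[-0.0006,0.0008,0.0015,0,0,0,0],[-0.0006,0.0008,0.0015,0,0,0,0],[-0.0006,0.0008,0.0015,0,0,0,0.045],[-0.0006,0.0008,0.0015,0,0,0,0.045],[-0.0006,0.0008,0.0015,0,0,0,0.045],[-0.0006,0.0008,0.0015,0,0,0,0.045],[0,0,-0.03,0,0,0,0.045],[0,0,-0.07,0,0,0,0.045],[0,0,-0.11,0,0,0,0.045],[0.04,0.03,-0.15,0,0,0,0.045],[0.08,0.06,-0.17,0,0,0,0.045],[0.08,0.06,-0.17,0,0,0,0.045],[0.08,0.06,-0.17,0,0,0,0.045],[0.08,0.06,-0.17,0,0,0,0.045]]'; cat > wl.py <<'E'
from g import *
a=np.radians(1.7);W=np.array([.5162,.1062]);M=np.array([[np.cos(a),-np.sin(a)],[np.sin(a),np.cos(a)]])
def wview(box=(.3,.7,-.3,.22)):
    s=robot.sense();print(s['tool_pos'].round(4),s['tcp_rot'][2].round(2));C=cam('wrist',s);im,d=robot.get_image('wrist');P=cloud(C,d)
    for b in blobs(P,.05,.08,box,500):print('lid',*b,'| well',((b[0]/1000-W)@M*1000).round(1))
    for b in blobs(P,.085,.115,box,40):print('bar',*b,'| well',((b[0]/1000-W)@M*1000).round(1))
    return im,P
if __name__=='__main__': wview()
E
python3 -c "
from wl import *
wview(); go(.6157,-.1115,.13,1.4); look()"
```

```text
clock: 11.6
tool_pos: [0.5423, 0.1032, 0.2484]
tcp_rot: [-180.0, -0.1, 1.6]
contact_force: [-0.1, 0.2, 0.3]
grip_width: 0.045
grasp_force: 0.0
[0.5423 0.1032 0.2484] 1.59
lid [ 615.6 -111.6] [107.5 109.5] 1.8 9121 0.0623 | well [  92.9 -220.7]
lid [516.1 113.6] [276.1 219. ] 1.4 13219 0.0607 | well [0.1 7.4]
bar [ 615.1 -111.5] [55.6 15.9] 1.3 1209 0.0939 | well [  92.4 -220.5]
bar [472.6 161.6] [29.5 14.7] 1.5 382 0.0984 | well [-41.9  56.7]
to 0.6157 -0.1115 0.13 1.4 : tool [0.0686 0.2175 0.117 ] rz 0.26 rows>= 7 q6 87.4 -> 78.3 F [ 0.1  0.2 -0.5] w 0.0451
t 11.7
lid [ 614.4 -113. ] [108.8 108.8] 0.9 1633 0.0607
lid [ 609.6 -239.9] [108.8  71.6] 2.1 1024 0.0606
lid [ 604. -363.] [ 73.4 109.7] 85.8 1012 0.0607
lid [515.8 109.7] [273.9 210.7] 1.9 473 0.0541
lid [ 451.4 -361.9] [ 74.2 109.8] 86.9 1009 0.0608
lid [460.4 171.9] [74.9 96.2] 0.1 898 0.063
lid [ 445.7 -243.4] [56.3 54.9] 45.0 416 0.0683
bar [ 613.4 -111.9] [54.8 12.7] 0.1 136 0.0935
bar [ 609.4 -240.6] [55.6 13.8] 2.6 145 0.0922
bar [ 604.2 -362. ] [15.5 56.1] 85.3 168 0.0925
bar [457.2 160.7] [52.2 14.7] 1.8 146 0.098
bar [ 451.4 -360.3] [15.6 56. ] 83.5 166 0.093
```

```bash
python3 jog.py '[[0.03,0.03,0.0,0,0,0.2,0.05],[0.05,0.07,0.0,0,0,0.2,0.05],[0.06,0.11,0.02,0,0,0.2,0.05],[0.069,0.15,0.04,0,0,0.2,0.05],[0.069,0.185,0.07,0,0,0.2,0.05],[0.069,0.21,0.1,0,0,0.2,0.05],[0.069,0.2175,0.117,0,0,0.2,0.05],[0.069,0.2175,0.117,0,0,0.2,0.05],[0.069,0.2175,0.117,0,0,0.2,0.05],[0.069,0.2175,0.117,0,0,0.2,0.05]]'; python3 -c "
from wl import *
wview((.5,.7,-.2,-.0)); go(.6157,-.1115,.07,1.4)"
```

```text
clock: 12.53
tool_pos: [0.6165, -0.1099, 0.1311]
tcp_rot: [-180.0, -0.0, 1.6]
contact_force: [0.7, -0.1, 0.5]
grip_width: 0.0502
grasp_force: 0.0
[ 0.6165 -0.1099  0.1311] 1.57
lid [ 615.8 -111.8] [108.4 108.1] 1.4 19147 0.0619 | well [  93.1 -220.9]
bar [ 616.1 -112.1] [55.8 14. ] 1.2 2024 0.0952 | well [  93.4 -221.2]
to 0.6157 -0.1115 0.07 1.4 : tool [-0.0015  0.0015  0.062 ] rz 0.21 rows>= 2 q6 67.9 -> 78.3 F [ 0. -0.  0.] w 0.05
```

```bash
python3 jog.py '[[-0.001,0.0015,0.03,0,0,0.2,0.05],[-0.001,0.0015,0.055,0,0,0.2,0.05],[-0.001,0.0015,0.061,0,0,0.2,0.05],[-0.001,0.0015,0.061,0,0,0.2,0.05],[-0.001,0.0015,0.061,0,0,0.2,0],[-0.001,0.0015,0.061,0,0,0.2,0],[-0.001,0.0015,0.061,0,0,0.2,0],[-0.001,0.0015,0.061,0,0,0.2,0],[-0.001,0.0015,0.061,0,0,0.2,0]]' 80; python3 g.py .4424,.066,.19,1.7
```

```text
clock: 13.33
tool_pos: [0.6169, -0.1127, 0.0715]
tcp_rot: [180.0, -0.2, 1.3]
contact_force: [-0.6, 3.3, 6.5]
grip_width: 0.0125
grasp_force: 80.5
to 0.4424 0.066 0.19 1.7 : tool [-0.1703 -0.1827 -0.1185] rz -0.39 rows>= 7 q6 67.9 -> 96.8 F [-0.6  3.3  6.5] w 0.0125
```

```bash
python3 jog.py '[[0,0,-0.03,0,0,0,0],[0,0,-0.07,0,0,0,0],[-0.015,-0.015,-0.105,0,0,-0.4,0],[-0.04,-0.045,-0.118,0,0,-0.4,0],[-0.07,-0.075,-0.118,0,0,-0.4,0],[-0.1,-0.105,-0.118,0,0,-0.4,0],[-0.125,-0.133,-0.118,0,0,-0.4,0],[-0.15,-0.16,-0.118,0,0,-0.4,0],[-0.165,-0.177,-0.118,0,0,-0.4,0],[-0.17,-0.182,-0.118,0,0,-0.4,0],[-0.17,-0.182,-0.118,0,0,-0.4,0],[-0.17,-0.182,-0.118,0,0,-0.4,0],[-0.17,-0.182,-0.118,0,0,-0.4,0]]'; python3 g.py .4433,.0658,.0775,1.7
```

```text
clock: 14.42
tool_pos: [0.4421, 0.0645, 0.1874]
tcp_rot: [180.0, -0.0, 1.6]
contact_force: [0.8, -0.1, -3.5]
grip_width: 0.0127
grasp_force: 79.1
to 0.4433 0.0658 0.0775 1.7 : tool [ 0.0012 -0.0013  0.1099] rz -0.05 rows>= 3 q6 82.1 -> 96.7 F [ 0.8 -0.1 -3.5] w 0.0127
```

```bash
python3 jog.py '[[0.0006,-0.0006,0.03,0,0,0,0],[0.0006,-0.0006,0.04,0,0,0,0],[0.0006,-0.0006,0.05,0,0,0,0],[0.0006,-0.0006,0.065,0,0,0,0],[0.0006,-0.0006,0.08,0,0,0,0],[0.0006,-0.0006,0.095,0,0,0,0],[0.0006,-0.0006,0.105,0,0,0,0],[0.0006,-0.0006,0.11,0,0,0,0],[0.0006,-0.0006,0.11,0,0,0,0],[0.0006,-0.0006,0.11,0,0,0,0]]'; python3 g.py .4433,.0658,.0775,1.7
```

```text
clock: 15.25
tool_pos: [0.4429, 0.0656, 0.0779]
tcp_rot: [180.0, -0.1, 1.7]
contact_force: [1.1, -1.2, -4.1]
grip_width: 0.0128
grasp_force: 79.0
to 0.4433 0.0658 0.0775 1.7 : tool [ 0.0004 -0.0002  0.0004] rz -0.02 rows>= 1 q6 82.2 -> 96.7 F [ 1.1 -1.2 -4.1] w 0.0128
```

```bash
python3 jog.py '[[0,0,0.001,0,0,0,0],[0,0,0.0015,0,0,0,0],[0,0,0.0015,0,0,0,0],[0,0,0.0015,0,0,0,0.045],[0,0,0.0015,0,0,0,0.045],[0,0,0.0015,0,0,0,0.045],[0,0,0.0015,0,0,0,0.045],[0,0,-0.03,0,0,0,0.045],[0,0,-0.07,0,0,0,0.045],[0.03,0,-0.11,0,0,0,0.045],[0.06,0.02,-0.14,0,0,0,0.045],[0.08,0.03,-0.17,0,0,0,0.045],[0.1,0.03,-0.17,0,0,0,0.045],[0.1,0.03,-0.17,0,0,0,0.045],[0.1,0.03,-0.17,0,0,0,0.045]]'; python3 -c "
from wl import *
wview(); go(.6108,-.2387,.13,2.3); look()"
```

```text
clock: 16.5
tool_pos: [0.5436, 0.0385, 0.2476]
tcp_rot: [180.0, -0.0, 1.7]
contact_force: [-1.1, 0.2, -0.4]
grip_width: 0.0452
grasp_force: 0.0
[0.5436 0.0385 0.2476] 1.67
lid [515.4 113.2] [277.8 219.9] 1.5 19949 0.0632 | well [-0.6  7. ]
lid [ 607.5 -210.3] [111.7  35.3] 13.7 2889 0.0604 | well [  81.9 -319.1]
lid [ 445.3 -240.5] [58.4 55.2] 19.4 1957 0.0678 | well [ -81.2 -344.4]
bar [459.1 160.3] [55.6 14.3] 2.2 937 0.0983 | well [-55.5  55.8]
bar [442.2  65.7] [55.7 14.3] 1.6 762 0.0999 | well [-75.2 -38.3]
to 0.6108 -0.2387 0.13 2.3 : tool [0.0602 0.2795 0.1165] rz -0.6 rows>= 8 q6 80.5 -> 66.4 F [ 0.1  0.4 -0.3] w 0.0451
t 16.6
lid [ 609.8 -240. ] [109.1  72. ] 1.7 1014 0.0607
lid [ 604.2 -363.2] [ 73.9 110.2] 85.5 1005 0.0607
lid [512.2 186.5] [ 70.9 274.4] 88.9 1252 0.0572
lid [ 451.5 -361.8] [ 73.8 109.5] 86.3 1021 0.0608
lid [457.6  66.9] [ 71.  107.7] 0.1 976 0.0666
lid [ 445.9 -243.3] [56.  54.8] 42.3 416 0.0682
bar [ 609.  -240.3] [55.3 14.1] 4.9 145 0.0924
bar [ 604.1 -362.3] [15.7 55.9] 85.5 167 0.0928
bar [ 451.4 -360.4] [15.7 55.7] 86.5 174 0.0923
bar [450.7 254.2] [14.6 51.8] 58.2 139 0.0958
bar [449.6  65.1] [37.6 13.3] 6.2 87 0.0983
```

```bash
python3 jog.py '[[0.01,0.04,0.0,0,0,-0.6,0.05],[0.03,0.08,0.0,0,0,-0.6,0.05],[0.04,0.12,0.0,0,0,-0.6,0.05],[0.05,0.16,0.0,0,0,-0.6,0.05],[0.06,0.2,0.02,0,0,-0.6,0.05],[0.06,0.235,0.04,0,0,-0.6,0.05],[0.06,0.265,0.07,0,0,-0.6,0.05],[0.06,0.2795,0.1,0,0,-0.6,0.05],[0.06,0.2795,0.1165,0,0,-0.6,0.05],[0.06,0.2795,0.1165,0,0,-0.6,0.05],[0.06,0.2795,0.1165,0,0,-0.6,0.05],[0.06,0.2795,0.1165,0,0,-0.6,0.05]]'; python3 -c "
from wl import *
wview((.5,.7,-.3,-.15)); go(.6108,-.2387,.07,2.3)"
```

```text
clock: 17.6
tool_pos: [0.6114, -0.2381, 0.1322]
tcp_rot: [180.0, -0.1, 2.4]
contact_force: [-0.6, -0.4, 0.1]
grip_width: 0.05
grasp_force: 0.0
[ 0.6114 -0.2381  0.1322] 2.36
lid [ 611.1 -239.2] [108.3  72.4] 2.2 12858 0.0618 | well [  84.6 -348.1]
bar [ 611.2 -239.1] [56.1 14. ] 1.9 2006 0.0952 | well [  84.7 -348. ]
to 0.6108 -0.2387 0.07 2.3 : tool [-0.0012  0.0003  0.063 ] rz 0.07 rows>= 2 q6 56.5 -> 66.4 F [-0.4  0.   0.1] w 0.0503
```

```bash
python3 jog.py '[[-0.0005,0.0008,0.03,0,0,0.2,0.05],[-0.0005,0.0008,0.055,0,0,0.2,0.05],[-0.0005,0.0008,0.062,0,0,0.2,0.05],[-0.0005,0.0008,0.062,0,0,0.2,0.05],[-0.0005,0.0008,0.062,0,0,0.2,0],[-0.0005,0.0008,0.062,0,0,0.2,0],[-0.0005,0.0008,0.062,0,0,0.2,0],[-0.0005,0.0008,0.062,0,0,0.2,0],[-0.0005,0.0008,0.062,0,0,0.2,0]]' 80; python3 g.py .5885,.1644,.19,1.7
```

```text
clock: 18.4
tool_pos: [0.6119, -0.24, 0.0711]
tcp_rot: [179.9, -0.2, 2.1]
contact_force: [-0.8, 1.5, 6.1]
grip_width: 0.0125
grasp_force: 80.2
to 0.5885 0.1644 0.19 1.7 : tool [-0.0085 -0.405  -0.1189] rz 0.41 rows>= 11 q6 56.6 -> 103.9 F [-0.8  1.5  6.1] w 0.0125
```

```bash
python3 jog.py '[[0,0,-0.03,0,0,0,0],[0,0,-0.07,0,0,0,0],[0,-0.02,-0.105,0,0,0.4,0],[0,-0.055,-0.119,0,0,0.4,0],[-0.002,-0.095,-0.119,0,0,0.4,0],[-0.004,-0.136,-0.119,0,0,0.4,0],[-0.005,-0.177,-0.119,0,0,0.4,0],[-0.006,-0.218,-0.119,0,0,0.4,0],[-0.007,-0.259,-0.119,0,0,0.4,0],[-0.008,-0.3,-0.119,0,0,0.4,0],[-0.008,-0.34,-0.119,0,0,0.4,0],[-0.008,-0.375,-0.119,0,0,0.4,0],[-0.008,-0.397,-0.119,0,0,0.4,0],[-0.008,-0.4045,-0.119,0,0,0.4,0],[-0.008,-0.4045,-0.119,0,0,0.4,0],[-0.008,-0.4045,-0.119,0,0,0.4,0],[-0.008,-0.4045,-0.119,0,0,0.4,0]]'; python3 g.py .5892,.1644,.0771,1.7
```

```text
clock: 19.82
tool_pos: [0.5877, 0.163, 0.1874]
tcp_rot: [180.0, 0.0, 1.6]
contact_force: [-0.5, 0.1, -4.5]
grip_width: 0.0124
grasp_force: 79.1
to 0.5892 0.1644 0.0771 1.7 : tool [ 0.0015 -0.0013  0.1103] rz -0.08 rows>= 3 q6 93.3 -> 103.9 F [-0.5  0.1 -4.5] w 0.0124
```

```bash
python3 jog.py '[[0.0008,-0.0006,0.03,0,0,0,0],[0.0008,-0.0006,0.04,0,0,0,0],[0.0008,-0.0006,0.05,0,0,0,0],[0.0008,-0.0006,0.065,0,0,0,0],[0.0008,-0.0006,0.08,0,0,0,0],[0.0008,-0.0006,0.095,0,0,0,0],[0.0008,-0.0006,0.105,0,0,0,0],[0.0008,-0.0006,0.11,0,0,0,0],[0.0008,-0.0006,0.11,0,0,0,0],[0.0008,-0.0006,0.11,0,0,0,0]]'; python3 g.py .5892,.1644,.0771,1.7
```

```text
clock: 20.65
tool_pos: [0.5892, 0.1648, 0.0784]
tcp_rot: [-180.0, -0.1, 1.7]
contact_force: [-0.1, 1.0, -2.7]
grip_width: 0.0126
grasp_force: 79.0
to 0.5892 0.1644 0.0771 1.7 : tool [-0.      0.0004  0.0013] rz -0.02 rows>= 1 q6 93.3 -> 103.9 F [-0.1  1.  -2.7] w 0.0126
```

```bash
python3 jog.py '[[0,0.0002,0.001,0,0,0,0],[0,0.0002,0.002,0,0,0,0],[0,0.0002,0.002,0,0,0,0],[0,0.0002,0.002,0,0,0,0.045],[0,0.0002,0.002,0,0,0,0.045],[0,0.0002,0.002,0,0,0,0.045],[0,0.0002,0.002,0,0,0,0.045],[0,0,-0.03,0,0,0,0.045],[0,0,-0.07,0,0,0,0.045],[0,0.03,-0.1,0,0,0,0.045],[0,0.06,-0.12,0,0,0,0.045],[0,0.09,-0.15,0,0,0,0.045],[0,0.12,-0.17,0,0,0,0.045],[0,0.12,-0.17,0,0,0,0.045],[0,0.12,-0.17,0,0,0,0.045]]'; python3 -c "
from wl import *
wview(); go(.6055,-.3615,.13,-4.2); look()"
```

```text
clock: 21.9
tool_pos: [0.5931, 0.0437, 0.2496]
tcp_rot: [180.0, -0.2, 1.5]
contact_force: [-0.4, -0.1, -0.9]
grip_width: 0.0446
grasp_force: 0.0
[0.5931 0.0437 0.2496] 1.55
lid [516.8 113. ] [275.2 218.7] 1.5 20343 0.0644 | well [0.8 6.8]
lid [ 445.8 -241.9] [57.8 57.4] 5.8 1769 0.0677 | well [ -80.7 -345.9]
bar [588.5 164.2] [55.3 14. ] 1.8 1124 0.0986 | well [74.  55.8]
bar [466.7 160.4] [41.7 14.1] 1.2 635 0.0982 | well [-47.9  55.6]
bar [443.1  65.8] [55.  14.2] 1.7 660 0.0998 | well [-74.3 -38.2]
to 0.6055 -0.3615 0.13 -4.2 : tool [0.0018 0.4066 0.1177] rz 5.84 rows>= 11 q6 81.7 -> 63.4 F [-0.5  0.5 -0.4] w 0.0449
t 22.0
lid [ 604.2 -362.8] [ 72.7 110. ] 85.7 1004 0.0608
lid [512.4 197.2] [274.   45.7] 0.1 1235 0.0575
lid [ 451.4 -361.7] [ 73.8 109.8] 86.7 1016 0.0606
lid [ 445.9 -243.2] [55.9 55.4] 47.6 415 0.0682
bar [ 604.  -362.2] [16.2 56.9] 83.0 166 0.0926
bar [ 451.4 -360.7] [16.3 55.8] 86.1 175 0.0923
bar [450.5 254.5] [14.3 52.3] 57.4 138 0.0956
```

```bash
python3 jog.py '[[0.0,0.04,0.0,0,0,3,0.05],[0.0,0.08,0.0,0,0,5.8,0.05],[0.001,0.12,0.0,0,0,5.8,0.05],[0.001,0.16,0.0,0,0,5.8,0.05],[0.002,0.2,0.0,0,0,5.8,0.05],[0.002,0.24,0.0,0,0,5.8,0.05],[0.002,0.28,0.0,0,0,5.8,0.05],[0.002,0.32,0.02,0,0,5.8,0.05],[0.002,0.355,0.04,0,0,5.8,0.05],[0.002,0.385,0.07,0,0,5.8,0.05],[0.002,0.4066,0.1,0,0,5.8,0.05],[0.002,0.4066,0.1177,0,0,5.8,0.05],[0.002,0.4066,0.1177,0,0,5.8,0.05],[0.002,0.4066,0.1177,0,0,5.8,0.05],[0.002,0.4066,0.1177,0,0,5.8,0.05]]'; python3 -c "
from wl import *
wview((.5,.7,-.45,-.29)); go(.6055,-.3615,.07,-4.2)"
```

```text
clock: 23.25
tool_pos: [0.6071, -0.3601, 0.1309]
tcp_rot: [180.0, -0.0, -4.0]
contact_force: [0.3, -0.1, 0.4]
grip_width: 0.05
grasp_force: 0.0
[ 0.6071 -0.3601  0.1309] -3.99
lid [ 604.7 -361.6] [ 72.5 109. ] 85.8 12902 0.0619 | well [  74.6 -470.2]
lid [ 503. -363.] [72.2  8.8] 87.3 1321 0.0581 | well [ -27.1 -468.6]
bar [ 605.4 -361.6] [14.  55.6] 85.6 2015 0.0952 | well [  75.3 -470.2]
to 0.6055 -0.3615 0.07 -4.2 : tool [-0.0019  0.0011  0.062 ] rz 0.21 rows>= 2 q6 54.1 -> 63.4 F [-0.2  0.3 -0.1] w 0.05
```

```bash
python3 jog.py '[[-0.0015,0.001,0.03,0,0,0.2,0.05],[-0.0015,0.001,0.055,0,0,0.2,0.05],[-0.0015,0.001,0.061,0,0,0.2,0.05],[-0.0015,0.001,0.061,0,0,0.2,0.05],[-0.0015,0.001,0.061,0,0,0.2,0],[-0.0015,0.001,0.061,0,0,0.2,0],[-0.0015,0.001,0.061,0,0,0.2,0],[-0.0015,0.001,0.061,0,0,0.2,0],[-0.0015,0.001,0.061,0,0,0.2,0]]' 80; python3 g.py .6103,.071,.19,91.7
```

```text
clock: 24.05
tool_pos: [0.6058, -0.3628, 0.0716]
tcp_rot: [179.9, -0.2, -4.3]
contact_force: [0.0, 2.1, 6.3]
grip_width: 0.0129
grasp_force: 80.1
to 0.6103 0.071 0.19 91.7 : tool [-0.028  -0.4329 -0.1184] rz -95.99 rows>= 14 q6 54.2 -> 4.9 F [0.  2.1 6.3] w 0.0129
```

```bash
python3 jog.py '[[0,0,-0.03,0,0,0,0],[0,0,-0.07,0,0,0,0],[-0.001,-0.02,-0.105,0,0,-4,0],[-0.003,-0.055,-0.118,0,0,-11,0],[-0.006,-0.09,-0.118,0,0,-18,0],[-0.008,-0.125,-0.118,0,0,-25,0],[-0.01,-0.16,-0.118,0,0,-32,0],[-0.013,-0.195,-0.118,0,0,-39,0],[-0.015,-0.23,-0.118,0,0,-46,0],[-0.017,-0.265,-0.118,0,0,-53,0],[-0.02,-0.3,-0.118,0,0,-60,0],[-0.022,-0.335,-0.118,0,0,-67,0],[-0.024,-0.37,-0.118,0,0,-74,0],[-0.026,-0.4,-0.118,0,0,-81,0],[-0.028,-0.425,-0.118,0,0,-88,0],[-0.028,-0.4335,-0.118,0,0,-93,0],[-0.028,-0.4335,-0.118,0,0,-96,0],[-0.028,-0.4335,-0.118,0,0,-96,0],[-0.028,-0.4335,-0.118,0,0,-96,0],[-0.028,-0.4335,-0.118,0,0,-96,0]]'; python3 g.py .6103,.0716,.0776,91.7
```

```text
clock: 25.72
tool_pos: [0.6089, 0.0718, 0.1866]
tcp_rot: [-180.0, 0.0, 91.6]
contact_force: [-0.2, 0.3, -3.5]
grip_width: 0.0127
grasp_force: 79.0
to 0.6103 0.0716 0.0776 91.7 : tool [-0.0002  0.0014  0.109 ] rz -0.1 rows>= 3 q6 -5.5 -> 5.0 F [-0.2  0.3 -3.5] w 0.0127
```

```bash
python3 jog.py '[[0,0.001,0.03,0,0,0,0],[0,0.001,0.04,0,0,0,0],[0,0.001,0.05,0,0,0,0],[0,0.001,0.065,0,0,0,0],[0,0.001,0.08,0,0,0,0],[0,0.001,0.095,0,0,0,0],[0,0.001,0.103,0,0,0,0],[0,0.001,0.1085,0,0,0,0],[0,0.001,0.1085,0,0,0,0],[0,0.001,0.1085,0,0,0,0]]'; python3 g.py .6103,.0716,.0776,91.7
```

```text
clock: 26.55
tool_pos: [0.6108, 0.0721, 0.0792]
tcp_rot: [179.9, 0.0, 91.7]
contact_force: [0.5, -0.3, -3.6]
grip_width: 0.0126
grasp_force: 79.0
to 0.6103 0.0716 0.0776 91.7 : tool [-0.0005 -0.0005  0.0016] rz -0.02 rows>= 1 q6 -5.5 -> 5.0 F [ 0.5 -0.3 -3.6] w 0.0126
```

```bash
python3 jog.py '[[-0.0003,-0.0004,0.001,0,0,0,0],[-0.0003,-0.0004,0.0025,0,0,0,0],[-0.0003,-0.0004,0.0025,0,0,0,0],[-0.0003,-0.0004,0.0025,0,0,0,0.04],[-0.0003,-0.0004,0.0025,0,0,0,0.04],[-0.0003,-0.0004,0.0025,0,0,0,0.04],[-0.0003,-0.0004,0.0025,0,0,0,0.04],[0,0,-0.03,0,0,0,0.04],[0,0,-0.07,0,0,0,0.05],[-0.03,0,-0.1,0,0,7,0.05],[-0.07,0,-0.13,0,0,14,0.05],[-0.11,-0.01,-0.15,0,0,21,0.05],[-0.15,-0.02,-0.15,0,0,28,0.05],[-0.19,-0.03,-0.15,0,0,35,0.05],[-0.23,-0.05,-0.15,0,0,42,0.05],[-0.27,-0.07,-0.15,0,0,49,0.05],[-0.3,-0.09,-0.15,0,0,56,0.05],[-0.3,-0.1,-0.15,0,0,63,0.05],[-0.3,-0.1,-0.15,0,0,63,0.05]]'; python3 -c "
from wl import *
go(.4528,-.36,.13,-3.7); C,im,P=look((.25,.7,-.45,.22))"
```

```text
clock: 28.13
tool_pos: [0.517, -0.2334, 0.2285]
tcp_rot: [180.0, 0.0, 28.2]
contact_force: [0.2, 0.2, 0.4]
grip_width: 0.0503
grasp_force: 0.0
to 0.4528 -0.36 0.13 -3.7 : tool [-0.1164  0.0812  0.0985] rz 31.92 rows>= 5 q6 26.1 -> 55.2 F [0.2 0.2 0.4] w 0.0503
t 28.1833
lid [515.5 114.2] [274.1 220. ] 1.8 6428 0.0638
lid [ 453.2 -230.8] [26.6 55.8] 60.9 201 0.0676
bar [608.2  68.3] [13.7 54.2] 0.6 142 0.0989
bar [580.2 166. ] [54.5 13.9] 1.0 153 0.0977
bar [455.9 160.5] [54.3 13.3] 1.2 146 0.098
bar [451. 254.] [14.6 52.1] 57.2 138 0.0956
bar [440.2  64.9] [56.1 13.5] 3.6 131 0.0993
bar [ 448.5 -359.8] [14.8 37.4] 85.4 102 0.093
```

```bash
python3 -c "
from wl import *
C,im,P=look((.25,.7,0,.22)); cv2.imwrite('pics/t3.png',ortho(im,P,.36,.67,-.02,.32,.068,C,.0006))
w=(P[...,:2]+[.0013,.0015]-W)@M*1000;z=P[...,2]
for n,(x,y) in dict(long=(-56,56),mid=(67,59),sq=(-75,-38),m3=(93,-38)).items():
    for dx,dy in((-24,-24),(-24,24),(24,-24),(24,24)):
        m=(abs(w[...,0]-x-dx)<6)&(abs(w[...,1]-y-dy)<6)&(z>.03);print(n,dx,dy,np.median(z[m]).round(4))"
```

```text
t 28.2333
lid [515.3 114.1] [274.3 219.7] 1.7 6426 0.0638
bar [608.2  68.4] [13.7 54.4] 0.6 141 0.0986
bar [580.3 166.2] [55.1 14. ] 1.7 154 0.098
bar [455.7 160.4] [54.5 13.6] 1.4 144 0.0984
bar [451.1 254.3] [15.4 51.7] 57.9 141 0.0956
bar [440.2  64.7] [55.9 13.6] 3.6 131 0.0994
long -24 -24 0.0666
long -24 24 0.0665
long 24 -24 0.0665
long 24 24 0.0669
mid -24 -24 0.0663
mid -24 24 0.0669
mid 24 -24 0.0667
mid 24 24 0.0663
sq -24 -24 0.0669
sq -24 24 0.0666
sq 24 -24 0.0662
sq 24 24 0.066
m3 -24 -24 0.0669
m3 -24 24 0.0668
m3 24 -24 0.0668
m3 24 24 0.0665
```

View pics/t3.png

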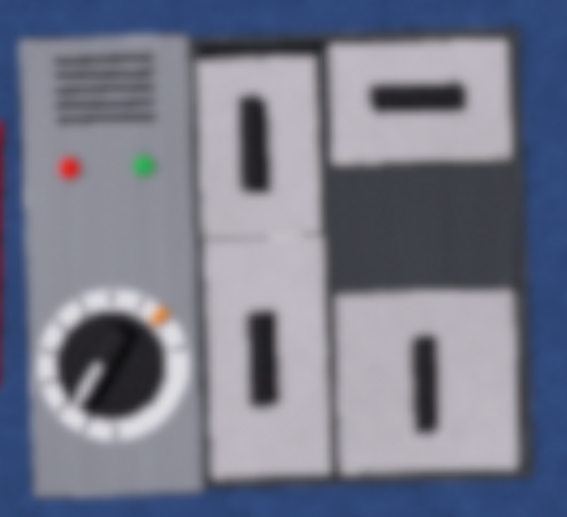

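All four placed tins are flat at z = 0.0665. The mid at (255,145) was knocked about 7 mm but still fits, and the free slot for the last mid is at (425,228), 76 mm wide.

```bash
python3 jog.py '[[-0.03,0.02,0.02,0,0,7,0.05],[-0.06,0.045,0.04,0,0,14,0.05],[-0.09,0.065,0.06,0,0,21,0.05],[-0.1164,0.0812,0.08,0,0,28,0.05],[-0.1164,0.0812,0.0985,0,0,31.9,0.05],[-0.1164,0.0812,0.0985,0,0,31.9,0.05],[-0.1164,0.0812,0.0985,0,0,31.9,0.05],[-0.1164,0.0812,0.0985,0,0,31.9,0.05]]'; python3 -c "
from wl import *
wview((.3,.6,-.45,-.29)); go(.4528,-.36,.07,-3.7)"
```

```text
clock: 28.9
tool_pos: [0.4575, -0.357, 0.1312]
tcp_rot: [179.9, -0.1, -3.0]
contact_force: [0.0, 1.0, 0.5]
grip_width: 0.0497
grasp_force: 0.0
[ 0.4575 -0.357   0.1312] -2.95
lid [ 452.2 -360.2] [ 72.5 108.5] 86.3 12713 0.0619 | well [ -77.8 -464.3]
bar [ 452.5 -360.2] [13.9 56.1] 86.7 1995 0.0952 | well [ -77.5 -464.3]
to 0.4528 -0.36 0.07 -3.7 : tool [-0.0047  0.003   0.0618] rz 0.73 rows>= 2 q6 43.8 -> 55.2 F [ 0.4 -0.2 -0.6] w 0.0496
```

```bash
python3 jog.py '[[-0.001,0.0008,0.02,0,0,0,0.05],[-0.001,0.0008,0.03,0,0,0,0.05],[-0.001,0.0008,0.03,0,0,0,0.05],[-0.001,0.0008,0.03,0,0,0,0.05]]'; python3 g.py .4523,-.3602,.07,-3.6
```

```text
clock: 29.28
tool_pos: [0.4552, -0.3578, 0.1002]
tcp_rot: [-180.0, 0.0, -3.1]
contact_force: [0.7, -0.2, 0.4]
grip_width: 0.0501
grasp_force: 0.0
to 0.4523 -0.3602 0.07 -3.6 : tool [-0.0028  0.0026  0.0302] rz 0.48 rows>= 1 q6 43.7 -> 55.1 F [ 0.7 -0.2  0.4] w 0.0501
```

```bash
python3 jog.py '[[-0.0026,0.0024,0.02,0,0,0.5,0.05],[-0.0026,0.0024,0.03,0,0,0.5,0.05],[-0.0026,0.0024,0.03,0,0,0.5,0.05],[-0.0026,0.0024,0.03,0,0,0.5,0],[-0.0026,0.0024,0.03,0,0,0.5,0],[-0.0026,0.0024,0.03,0,0,0.5,0],[-0.0026,0.0024,0.03,0,0,0.5,0],[-0.0026,0.0024,0.03,0,0,0.5,0]]' 80; python3 g.py .5353,.0688,.19,91.7
```

```text
clock: 29.95
tool_pos: [0.4528, -0.3611, 0.0711]
tcp_rot: [179.9, -0.1, -3.7]
contact_force: [-0.3, 1.2, 3.2]
grip_width: 0.0125
grasp_force: 79.9
to 0.5353 0.0688 0.19 91.7 : tool [ 0.0547 -0.4343 -0.1189] rz -95.39 rows>= 14 q6 43.9 -> 5.6 F [-0.3  1.2  3.2] w 0.0125
```

```bash
python3 jog.py '[[0,0,-0.03,0,0,0,0],[0,0,-0.07,0,0,0,0],[0.002,-0.02,-0.105,0,0,-4,0],[0.006,-0.055,-0.119,0,0,-11,0],[0.01,-0.09,-0.119,0,0,-18,0],[0.015,-0.125,-0.119,0,0,-25,0],[0.02,-0.16,-0.119,0,0,-32,0],[0.024,-0.195,-0.119,0,0,-39,0],[0.028,-0.23,-0.119,0,0,-46,0],[0.033,-0.265,-0.119,0,0,-53,0],[0.038,-0.3,-0.119,0,0,-60,0],[0.042,-0.335,-0.119,0,0,-67,0],[0.046,-0.37,-0.119,0,0,-74,0],[0.05,-0.4,-0.119,0,0,-81,0],[0.0547,-0.425,-0.119,0,0,-88,0],[0.0547,-0.4347,-0.119,0,0,-95.4,0],[0.0547,-0.4347,-0.119,0,0,-95.4,0],[0.0547,-0.4347,-0.119,0,0,-95.4,0],[0.0547,-0.4347,-0.119,0,0,-95.4,0],[0.0547,-0.4347,-0.119,0,0,-95.4,0]]'; python3 g.py .5353,.0692,.0771,91.7
```

```text
clock: 31.62
tool_pos: [0.5346, 0.0687, 0.1887]
tcp_rot: [-180.0, 0.0, 91.5]
contact_force: [-0.1, -0.5, -4.6]
grip_width: 0.0121
grasp_force: 79.2
to 0.5353 0.0692 0.0771 91.7 : tool [0.0005 0.0007 0.1116] rz -0.15 rows>= 3 q6 -6.3 -> 5.7 F [-0.1 -0.5 -4.6] w 0.0121
```

```bash
python3 jog.py '[[0.0004,0.0005,0.03,0,0,-0.1,0],[0.0004,0.0005,0.04,0,0,-0.1,0],[0.0004,0.0005,0.05,0,0,-0.1,0],[0.0004,0.0005,0.06,0,0,-0.1,0],[0.0004,0.0005,0.07,0,0,-0.1,0],[0.0004,0.0005,0.08,0,0,-0.1,0],[0.0004,0.0005,0.085,0,0,-0.1,0]]'; python3 g.py .5353,.0692,.0771,91.7
```

```text
clock: 32.2
tool_pos: [0.5348, 0.0699, 0.1027]
tcp_rot: [-179.9, -0.0, 91.8]
contact_force: [0.5, -0.1, -4.9]
grip_width: 0.0128
grasp_force: 79.2
to 0.5353 0.0692 0.0771 91.7 : tool [-0.0007  0.0005  0.0256] rz 0.09 rows>= 1 q6 -6.4 -> 5.7 F [ 0.5 -0.1 -4.9] w 0.0128
```

```bash
python3 jog.py '[[-0.0004,0.0003,0.008,0,0,0,0],[-0.0004,0.0003,0.016,0,0,0,0],[-0.0004,0.0003,0.022,0,0,0,0],[-0.0004,0.0003,0.025,0,0,0,0],[-0.0004,0.0003,0.026,0,0,0,0],[-0.0004,0.0003,0.026,0,0,0,0]]'; python3 g.py .5353,.0692,.0771,91.7
```

```text
clock: 32.7
tool_pos: [0.5357, 0.0696, 0.078]
tcp_rot: [-180.0, -0.0, 91.8]
contact_force: [-0.1, -0.2, -3.4]
grip_width: 0.0124
grasp_force: 79.3
to 0.5353 0.0692 0.0771 91.7 : tool [-0.0004 -0.0004  0.0009] rz 0.1 rows>= 1 q6 -6.4 -> 5.7 F [-0.1 -0.2 -3.4] w 0.0124
```

```bash
python3 jog.py '[[-0.0002,0,0.001,0,0,0,0],[-0.0002,0,0.002,0,0,0,0],[-0.0002,0,0.002,0,0,0,0],[-0.0002,0,0.002,0,0,0,0.04],[-0.0002,0,0.002,0,0,0,0.04],[-0.0002,0,0.002,0,0,0,0.04],[-0.0002,0,0.002,0,0,0,0.04],[0,0,-0.03,0,0,0,0.04],[0,0,-0.07,0,0,0,0.05],[0,0,-0.11,0,0,0,0.05],[0,0,-0.15,0,0,0,0.05]]'; python3 g.py .451,.2565,.24,150
```

```text
clock: 33.62
tool_pos: [0.5353, 0.0696, 0.2298]
tcp_rot: [-180.0, -0.0, 91.8]
contact_force: [1.0, -0.2, -1.0]
grip_width: 0.0501
grasp_force: 0.0
to 0.451 0.2565 0.24 150.0 : tool [ 0.1894 -0.0784 -0.0102] rz -58.2 rows>= 9 q6 -6.4 -> -30.4 F [ 1.  -0.2 -1. ] w 0.0501
```

```bash
python3 jog.py '[[0.03,-0.01,-0.01,0,0,-7,0.05],[0.06,-0.02,-0.01,0,0,-14,0.05],[0.09,-0.035,-0.01,0,0,-21,0.05],[0.12,-0.05,-0.01,0,0,-28,0.05],[0.15,-0.06,-0.01,0,0,-35,0.05],[0.175,-0.07,-0.01,0,0,-42,0.05],[0.189,-0.078,-0.01,0,0,-49,0.05],[0.189,-0.078,-0.01,0,0,-56,0.05],[0.189,-0.078,-0.01,0,0,-58.2,0.05],[0.189,-0.078,-0.01,0,0,-58.2,0.05],[0.189,-0.078,-0.01,0,0,-58.2,0.05],[0.189,-0.078,-0.01,0,0,-58.2,0.05]]'; python3 - <<'E'
from wl import *
im,P=wview((.36,.67,-.02,.32)); cv2.imwrite('pics/w4raw.png',im);np.save('w4.npy',P)
C=cam('wrist'); np.save('q.npy',0)
o=ortho(im,P,.395,.507,.2,.312,.058,C,.0002); cv2.imwrite('pics/dial.png',o); print(o.shape)
print([P[r,c] for r,c in ((190,255),)], robot.sense()['q'].round(1))
look((.25,.7,-.45,.5))
E
```

```text
clock: 34.62
tool_pos: [0.4519, 0.2559, 0.2382]
tcp_rot: [180.0, 0.0, 149.9]
contact_force: [-0.1, -0.4, -0.1]
grip_width: 0.0501
grasp_force: 0.0
[0.4519 0.2559 0.2382] 149.92
lid [514.2 158.1] [280.5 305.7] 1.9 44241 0.0618 | well [-0.5 51.9]
bar [450.2 257.1] [13.  54.3] 59.6 888 0.0983 | well [-61.5 152.8]
bar [455.3 161.9] [55.1 14.7] 2.3 1075 0.0984 | well [-59.2  57.5]
bar [441.2  66.1] [56.3 15.9] 1.6 1160 0.0975 | well [-76.2 -37.9]
bar [581.5 167.5] [56.7 14.5] 2.0 873 0.0981 | well [67.1 59.3]
bar [608.2  92.5] [14.1 12.6] 2.8 144 0.0939 | well [ 91.6 -16.4]
(560, 560, 3)
[array([0.4633021 , 0.24935139, 0.10030344])] [ 17.   -4.1 107.8   0.   76.2 -42.9]
t 34.7167
lid [514.5 156.8] [278.  304.9] 1.9 10407 0.0616
lid [518.9 420.7] [90.9 86.4] 90.0 765 0.0653
lid [ 445.8 -243.6] [56.5 55.3] 36.5 415 0.0683
bar [607.8  68.4] [54.4 13.9] 89.7 140 0.099
bar [580.3 166.2] [54.7 14. ] 1.5 154 0.098
bar [534.1  68.1] [12.5 54.6] 0.2 133 0.0999
bar [455.8 160.6] [54.3 13.5] 1.9 144 0.0981
bar [453.4 252.6] [14.8 46.2] 57.9 116 0.095
bar [440.3  64.6] [56.1 14. ] 3.7 131 0.0994
```

View pics/dial.png

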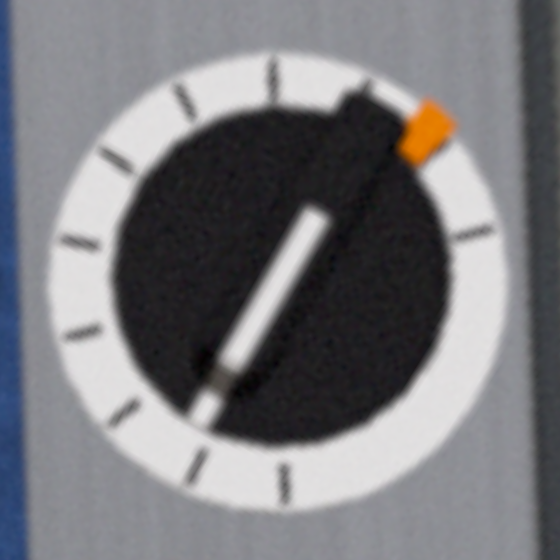

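All five tins are in. Dial crop: axis at (278,281), pointer tip at (203,414) (world 150°), and mark at (428,134) (world −45.5°), so it needs about 196° clockwise. Joint 6 goes from −43 to 153, which is in range.

```bash
python3 g.py .4507,.2565,.074,150
```

```text
to 0.4507 0.2565 0.074 150.0 : tool [ 0.0014 -0.      0.1641] rz -0.07 rows>= 4 q6 -42.9 -> -30.4 F [-0.6 -0.2 -0.5] w 0.0503
```

```bash
python3 jog.py '[[0.001,0,0.04,0,0,0,0.05],[0.001,0,0.08,0,0,0,0.05],[0.001,0,0.12,0,0,0,0.05],[0.001,0,0.15,0,0,0,0.05],[0.001,0,0.164,0,0,0,0.05],[0.001,0,0.164,0,0,0,0.05],[0.001,0,0.164,0,0,0,0.05],[0.001,0,0.164,0,0,0,0],[0.001,0,0.164,0,0,0,0],[0.001,0,0.164,0,0,0,0],[0.001,0,0.164,0,0,0,0],[0.001,0,0.164,0,0,0,0]]' 40; python3 g.py .4507,.2565,.074,150
```

```text
clock: 35.72
tool_pos: [0.452, 0.2565, 0.0761]
tcp_rot: [179.9, 0.1, 150.0]
contact_force: [-2.0, -2.9, 6.1]
grip_width: 0.0129
grasp_force: 39.6
to 0.4507 0.2565 0.074 150.0 : tool [ 0.0011 -0.0007  0.0021] rz 0.02 rows>= 1 q6 -42.9 -> -30.4 F [-2.  -2.9  6.1] w 0.0129
```

```bash
python3 jog.py '[[0,0,0,0,0,6,0],[0,0,0,0,0,12,0],[0,0,0,0,0,18,0],[0,0,0,0,0,24,0],[0,0,0,0,0,30,0],[0,0,0,0,0,36,0],[0,0,0,0,0,42,0],[0,0,0,0,0,48,0],[0,0,0,0,0,54,0],[0,0,0,0,0,60,0],[0,0,0,0,0,66,0],[0,0,0,0,0,72,0],[0,0,0,0,0,78,0],[0,0,0,0,0,84,0],[0,0,0,0,0,90,0],[0,0,0,0,0,94,0],[0,0,0,0,0,96,0],[0,0,0,0,0,96,0]]'; python3 g.py .4507,.2565,.074,-46
```

```text
clock: 37.22
tool_pos: [0.4505, 0.2562, 0.076]
tcp_rot: [-180.0, 0.1, 54.0]
contact_force: [-7.8, -4.6, 12.5]
grip_width: 0.0129
grasp_force: 40.5
to 0.4507 0.2565 0.074 -46.0 : tool [ 0.0004 -0.0001  0.002 ] rz 99.97 rows>= 14 q6 53.2 -> 165.6 F [-7.8 -4.6 12.5] w 0.0129
```

```bash
python3 jog.py '[[0,0,-0.001,0,0,6,0],[0,0,-0.001,0,0,12,0],[0,0,-0.001,0,0,18,0],[0,0,-0.001,0,0,24,0],[0,0,-0.001,0,0,30,0],[0,0,-0.001,0,0,36,0],[0,0,-0.001,0,0,42,0],[0,0,-0.001,0,0,48,0],[0,0,-0.001,0,0,54,0],[0,0,-0.001,0,0,60,0],[0,0,-0.001,0,0,66,0],[0,0,-0.001,0,0,72,0],[0,0,-0.001,0,0,78,0],[0,0,-0.001,0,0,84,0],[0,0,-0.001,0,0,90,0],[0,0,-0.001,0,0,96,0],[0,0,-0.001,0,0,99.5,0],[0,0,-0.001,0,0,99.5,0],[0,0,-0.001,0,0,99.5,0]]'; python3 g.py .4507,.2565,.074,-45.6
```

```text
clock: 38.8
tool_pos: [0.4503, 0.2577, 0.0761]
tcp_rot: [-180.0, 0.1, -45.5]
contact_force: [-4.8, 3.9, 2.2]
grip_width: 0.0129
grasp_force: 39.5
to 0.4507 0.2565 0.074 -45.6 : tool [0.0011 0.0005 0.0021] rz 0.07 rows>= 1 q6 152.6 -> 165.2 F [-4.8  3.9  2.2] w 0.0129
```

Release, rise and look.

```bash
python3 jog.py '[[0,0,0,0,0,0,0.03],[0,0,0,0,0,0,0.04],[0,0,0,0,0,0,0.045],[0,0,0,0,0,0,0.045],[0,0,-0.03,0,0,0,0.045],[0,0,-0.07,0,0,0,0.045],[0,0,-0.11,0,0,0,0.045],[0,0,-0.15,0,0,0,0.045],[0,0,-0.165,0,0,0,0.045],[0,0,-0.165,0,0,0,0.045],[0,0,-0.165,0,0,0,0.045],[0,0,-0.165,0,0,0,0.045]]'; python3 - <<'E'
from wl import *
im,P=wview((.36,.67,-.02,.32));C=cam('wrist')
cv2.imwrite('pics/dial2.png',ortho(im,P,.395,.507,.2,.312,.058,C,.0002))
E
```

```text
clock: 39.8
tool_pos: [0.4501, 0.2562, 0.2385]
tcp_rot: [179.9, 0.1, -45.5]
contact_force: [-0.4, 0.1, -0.5]
grip_width: 0.0452
grasp_force: 0.0
[0.4501 0.2562 0.2385] -45.51
lid [514.9 158.3] [279.6 305.1] 2.4 54232 0.0614 | well [ 0.2 52.1]
lid [508.7 115. ] [42.9 20.3] 41.0 727 0.0658 | well [-7.2  9. ]
bar [561.4 170.5] [22.8 10.2] 38.3 286 0.0986 | well [47.1 62.9]
bar [441.7  66.4] [55.8 14.7] 1.4 1591 0.0988 | well [-75.6 -37.6]
bar [456.2 161.3] [57.1 14.7] 1.6 1259 0.1007 | well [-58.3  56.9]
bar [451.7 255.8] [13.5 54.2] 44.7 899 0.0983 | well [-60.  151.4]
```

View pics/dial2.png

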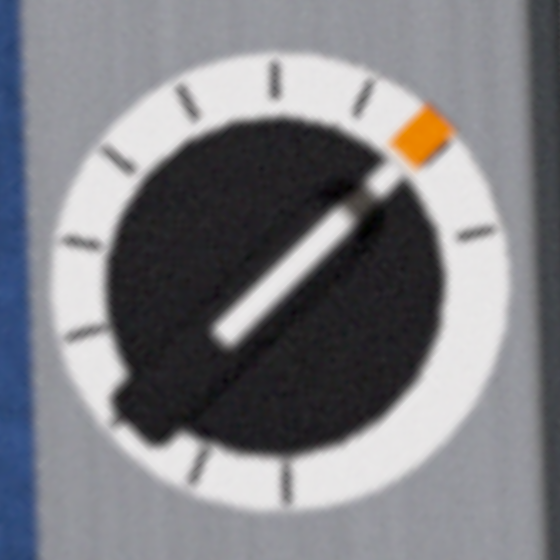

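The dial pointer tip at (385,180) lies in line with the orange mark at (423,136), within about 1°. One last numeric check of everything before handing in.

```bash
python3 - <<'E'
from wl import *
for f in('dial','dial2'):
    o=cv2.imread(f'pics/{f}.png');h=cv2.cvtColor(o,cv2.COLOR_BGR2HSV)
    v,u=np.where((h[...,1]>150)&(h[...,0]>5)&(h[...,0]<25))
    g=(o.min(2)>200).astype(np.uint8);n,l,st,_=cv2.connectedComponentsWithStats(g);i=1+st[1:,4].argmax();c=max(cv2.findContours((l==i).astype(np.uint8),0,1)[0],key=cv2.contourArea);(cx,cy),r=cv2.minEnclosingCircle(c)
    print(f,u.mean(),v.mean(),'c',cx,cy,r,'mark deg',np.degrees(np.arctan2(u.mean()-cx,cy-v.mean())))
look((.25,.75,-.45,.5))
cv2.imwrite('pics/end.png',robot.get_image('scene')[0])
E
```

```text
dial 421.1926523297491 136.18055555555554 c 277.2723083496094 283.46124267578125 227.36647033691406 mark deg 44.33885902282707
dial2 422.368700265252 136.49867374005305 c 377.5 324.5 199.46563720703125 mark deg 13.423203938623516
t 39.9
lid [514.1 156.7] [278.3 304.8] 1.8 10502 0.0615
lid [518.9 420.3] [90.3 86.4] 90.0 765 0.0651
lid [ 446.1 -243.7] [55.5 55.7] 64.5 414 0.0682
bar [ 726.3 -233.8] [56.8 20.7] 58.6 116 0.0971
bar [734.5  84.7] [28.4 71.1] 0.5 63 0.0831
bar [ 732.2 -102.5] [76.5 34.2] 89.7 69 0.0833
bar [608.3  68.4] [13.9 54.3] 1.3 140 0.0988
bar [580.4 165.9] [54.9 13.8] 1.0 151 0.0981
bar [534.1  68.1] [12.5 54.6] 0.1 133 0.0998
bar [455.8 160.6] [54.3 13.5] 1.8 145 0.0979
bar [451.4 254.1] [14.8 53. ] 41.6 134 0.0958
bar [440.1  64.8] [56.  13.7] 3.4 132 0.099
```

View pics/end.png

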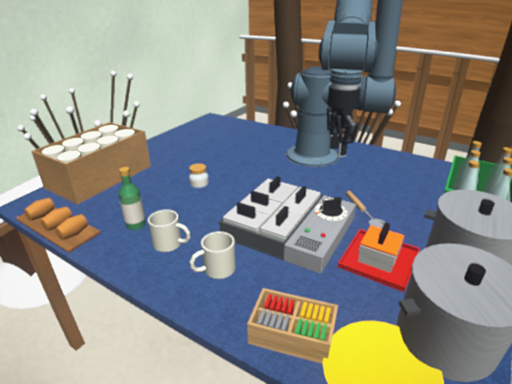

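The final view shows all five tins flat in the well (255–310, 185–240), the used tin on the tray (380,245), and the bystanders in place. The pointer is within about 1° of the mark, so I'm handing in.

```bash
python3 -c "
from rig import robot
print(robot.hand_in())"
```

```text
the job is handed in; nothing more can be done
None
```

Job handed in: the used tin is on the red tray, all five white-lidded tins are flat in the well, and the dial pointer is within about 1° of the orange mark.

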